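# Bring the cell carriage to its stop and put the socket that fits on its clamp nut

## Robot

A 7-joint arm with a two-finger parallel gripper is mounted at the origin on a cart in front of the work surface, level with it; the furniture and walls round the work are solid. World frame = base frame: x ahead of the robot, y to its left, z up, the work surface at z = 0. Lengths are in m, angles in rad, forces in N, time in s.
With the tool pointing down it reaches from about 0.425 to 0.925 m from the base axis. Payload 6.8 kg.
Tool frame: the origin (TCP) lies on the mounting face of the last link; the fingertips stand 173 mm ahead of it and the grasp point (between the pads) lies 155 mm ahead of it; y points along the fingers, x is the direction in which the jaws open and shut, and the axes are right-handed (so a half turn about y gives the same grasp; the last joint's range is limited). The gripper opens to 85 mm and grips with 20 to 120 N. Pads are 22 mm wide; open, the fingers measure 114 mm over their backs; the gripper's body (76 mm by 85 mm) begins 54 mm behind the grasp point. The pads swing forward as they close: fully open they stand 13 mm farther back than shut.
Start: joints at [-1.373, 0.477, 0.022, 1.555, -0.011, 1.109, -0.083], TCP at [0.203, 0.644, 0.405] pointing down, gripper open.
Joint ranges: [-2.96, 2.96], [-0.34, 2.1], [-1.41, 1.46], [0.24, 2.44], [-1.37, 4.51], [0.17, 1.92], [-2.96, 2.96]. Speed limits (rad/s): [2.39, 2.39, 3.14, 3.14, 3.14, 3.14, 3.14].

## Interface

Orientations are given as a rotation vector (axis times angle).
In Python, from bench import r gives the robot as it stands.
- The arm moves only by the tool step_arm, never from a script. Its arguments are lists of equal length, an entry for each row: "xyz": the shift along the tool's x, y, z scaled (see below), a list of three; "rotation": the turn, a rotation vector about the tool's x, y, z scaled (see below), a list of three. A call has 1 to 20 rows; each row is the pose to reach, as a shift and turn from the pose measured when the call began, along the tool's axes at that moment; what a row does not reach only later rows make up. The controller multiplies each number of a shift by 30 cm and each number of a turn by 90 degrees. A row lasts 1/8 s, in which the tool goes at most 62.5 mm and 10.7 degrees, less where a joint would pass 70% of its speed; a pose out of reach is approached as far as the arm can. A call with a number of a shift or a turn outside -1 to 1 is refused whole. A call with a gripper value outside its range is refused whole. "grip" is the closure, from 0 (fully open) to 1 (shut), set as the call begins (left out, the last holds). The fingers move at their own pace and stop on an object; "force" is the grip in N (left out, the last holds). Time passes only in rows, so rows that repeat a pose let the fingers close. It gives the time, the measured TCP pose, the force and the opening at its end, in the units of the state.
- r.get_obs(): the state, without advancing time (a new reading comes with each control period).
- r.grab_frame(name): name is "scene" or "top" or "wrist"; returns a dict with "pixels" (384x512x3 uint8, red, green, blue), "fx", "fy", "cx", "cy" (pixels), "dist_coeffs" ([k1, k2, p1, p2, k3] as OpenCV has them; the pictures are not rectified), "position" and "attitude" of the camera in the world; the wrist camera has in their place "mount" (4x4, takes a point from camera to tool coordinates, whose origin is the TCP and whose axes are the tool frame's). Camera axes: x right, y down, z forward; pixel columns grow to the right and rows downward; lengths in m; the calibration is good to about 2 mm. A picture is of the moment at which its call begins: read the wrist's pose just before it. There is no depth.
- r.hand_in(): hands the job in, once; it reports no verdict.
The state is a dict: "clock": time; "joints": joint angles; "qvel": joint speeds; "tau": joint torques, N m; "tcp_pos": TCP position; "orientation": TCP orientation; "contact_force": force on the tool from outside, world axes, zero at the start; "moment": the same for the moment, N m; "grip_width": finger opening in m.
Only numpy, scipy, OpenCV 4.12 (cv2) and the standard library are available. Lean on these libraries where they do the work, as an engineer would, in place of code of your own. Each camera call takes 0.05 s, during which the arm holds its last target.

## Task

Slide the carriage of the small optical rail fully home against the stop at its lens end, leaving its clamp nut alone until it is there. Then find out which of the three socket drivers in the grey rack fits the hexagon nut on the carriage by trying them; drivers that do not fit go back upright into holes of the rack. With the one that fits pushed right down over the nut, turn the nut clockwise (seen from above) until it comes up against its end, about an eighth of a turn, and finish still holding that driver seated on the nut, without disturbing the beaker, the small bottle and the rubber stopper near the rail.

Things in the scene. Friction and masses are not known exactly. Their poses are not given: they have to be found in the camera images.
- rail: Aluminium slotted rail, fixed on the worktop, 300 mm long, 40 mm wide, top 30 mm above the worktop. Origin at the middle of its underside; its y axis runs along the rail towards the end with the stop plate and black lens tube (42 mm thick, axis 78 mm above the worktop, top at 101 mm, lens face at y = 121 mm). May be turned up to about 13 degrees from lying square across in front of the robot.
- carriage (a joint): How far the carriage has been slid along the rail's y axis, in m: 0 at the plain end, 0.150 hard against the stop. About 6 N of friction; stays where it is left. The carriage is an aluminium saddle 62 mm wide, 120 mm long, flat top 48 mm above the worktop, with the cell holder block (lens side) and the clamp nut (plain side) 60 mm apart along the rail.
- holder_block (a point): Centre of the top of the dark cell holder block that stands fast on the carriage: a square block of 28 x 28 mm whose top is 90 mm above the worktop, 42 mm above the carriage's flat top; sides square to the rail. The place to grip the carriage from above to slide it. Axes as the rail's.
- nut_seat (a point): Centre of the underside of the clamp nut, on its washer, 51 mm above the worktop. The nut is a hexagon, 19 mm across flats, 11 mm high, top corners chamfered; a 12 mm stud stands 6 mm out of it (17 mm above this point); washer 25 mm across. The point turns with the nut; the nut's corners lie on its x axis and every 60 degrees from it; z up.
- nut (a joint): How far the clamp nut has been turned clockwise seen from above, in rad; it starts near 0 and comes up against its end at 0.785. It turns with about 0.2 N m of friction and stays where it is left.
- rack: Grey plastic block, fixed, 68 mm (x) by 192 mm (y) and 26 mm high; origin at the middle of its underside. Three round holes of 38 mm diameter at y = -62, 0 and +62 mm in its frame, x = 0, their floors 10 mm above the worktop; a driver stands upright in each, in any order.
- driver_1: One of three socket drivers alike from outside: round steel socket 32 mm across, open end down, short neck, square black handle 22 x 22 mm from 41 to 87 mm above the open end. Origin at the centre of the open end, z up through the handle; handle sides square to x and y; the hexagon opening, 22 mm deep, has corners on the x axis and every 60 degrees. 0.13 to 0.21 kg.
- driver_2: Another of the three, same outside and axes as driver_1. Across flats, one driver's opening is 17 mm (does not go over the nut), one 20 mm (fits: the nut turns with it after up to about 12 degrees of play and give) and one 24.5 mm (goes over the nut but turns round it freely); which is which is not known beforehand and has to be tried.
- driver_3: The third driver, same outside and axes as driver_1; see driver_2 for the openings.
- beaker_100: Small glass beaker, 57 mm across, 72 mm high, near the rail; origin at the centre of its underside. To be left alone.
- bottle_indicator: Small brown bottle with a black cap, 41 mm across, 90 mm high, near the rail; origin at the centre of its underside. To be left alone.
- stopper: Red-brown rubber stopper, 29 mm across, 28 mm high, near the rail; origin at the centre of its underside. To be left alone.

How it is judged:
By the outcome, as a careful person would: the job done as asked, in the order asked, and still so for the second after the job is handed in, while the arm keeps its last pose, push and grip.
It also fails if it takes over 72 s, if anything falls off the work surface, if the arm or the gripper's body presses on something with over 40 N, if the wrist force passes 120 N, or if a joint passes its speed limit or range.

## Working session

There is one attempt and no reset: what is moved stays moved. The work goes in short steps, Python scripts to look and compute and a tool call to move; the robot and the scene stay as the last step left them, time stands still between calls to the robot, and variables do not carry over. Pictures are saved under pics/ and viewed, and the job is handed in when it is done.

Besides the shell and the picture viewer there is one more tool, called after ">>>" as name(argument=value, ...), one argument or row to a line, values as JSON. step_arm: Moves the arm, as the interface text tells. Its arguments: {"type":"object","properties":{"xyz":{"type":"array"},"rotation":{"type":"array"},"grip":{"type":"number"},"force":{"type":"number"}},"required":["xyz","rotation"]}

```bash
ls; mkdir -p pics; cat > h.py <<'E'
import numpy as np, cv2
from scipy.spatial.transform import Rotation as R
from bench import r
def obs(): return r.get_obs()
def snap(name,fn):
    f=r.grab_frame(name); cv2.imwrite('pics/'+fn,f['pixels'][:,:,::-1]); return f
E
python3 - <<'E'
from h import *
o=obs(); print(o)
for n in ['scene','top','wrist']:
    f=snap(n,n+'0.png'); print(n,{k:v for k,v in f.items() if k!='pixels'})
E
```

```text
pics
{'clock': 0.0, 'joints': array([-1.37311689,  0.47779024,  0.02234866,  1.5565018 , -0.01148352,
        1.1092958 , -0.08309494]), 'qvel': array([-2.00063527e-03, -4.69992849e-04,  3.66270660e-05,  1.70262396e-03,
       -1.14270062e-03, -1.88166320e-03,  1.99398813e-03]), 'tau': array([ 2.14898392e-05, -5.96457589e+01,  1.60799168e+00, -2.81193101e+01,
        1.23925443e-02,  9.61483049e-03,  1.19508738e-05]), 'tcp_pos': array([0.20311132, 0.64340728, 0.40371096]), 'orientation': array([-1.33972962, -0.98008551,  0.98242064]), 'contact_force': array([ 0.41327906, -0.37080457,  0.25084736]), 'moment': array([-0.02326046, -0.01934119,  0.0092895 ]), 'grip_width': 0.08527652897411285}
scene {'fx': 463.41507481840983, 'fy': 463.41507481840983, 'cx': 255.58208919057336, 'cy': 199.85111228727567, 'dist_coeffs': array([-0.15907743,  0.        ,  0.        ,  0.        ,  0.        ]), 'position': array([-0.12583764, -0.51916136,  0.66627475]), 'attitude': array([-2.04945093,  0.99545794, -0.4954734 ])}
top {'fx': 393.13510773877584, 'fy': 393.13510773877584, 'cx': 253.99123664995537, 'cy': 194.60244769603077, 'dist_coeffs': array([-0.08133528,  0.        ,  0.        ,  0.        ,  0.        ]), 'position': array([ 0.42679323, -0.0388681 ,  1.00271909]), 'attitude': array([-2.1755291 ,  2.18563525, -0.08264146])}
wrist {'fx': 268.03158207996256, 'fy': 268.03158207996256, 'cx': 260.3192977844317, 'cy': 194.70870766312393, 'dist_coeffs': array([-0.06338735,  0.        ,  0.        ,  0.        ,  0.        ]), 'mount': array([[ 9.99999458e-01, -7.30335329e-04,  7.41698305e-04,
        -6.26344013e-04],
       [-9.34074089e-04, -3.15162387e-01,  9.49037300e-01,
         3.11463512e-02],
       [-4.59360061e-04, -9.49037479e-01, -3.15162898e-01,
         8.15526916e-02],
       [ 0.00000000e+00,  0.00000000e+00,  0.00000000e+00,
         1.00000000e+00]])}
```

View pictures.

View pics/top0.png

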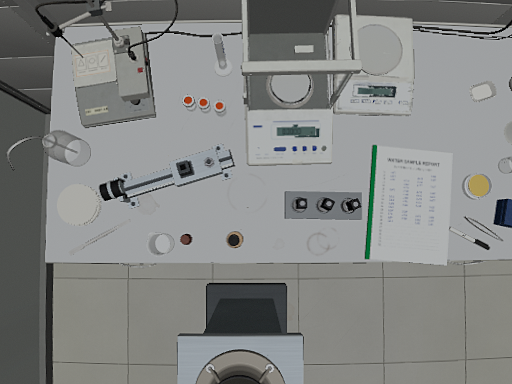

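View pics/scene0.png

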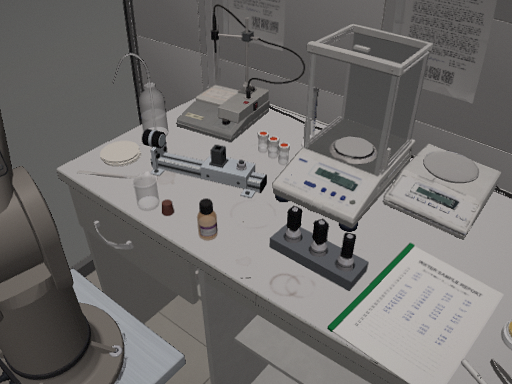

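View pics/wrist0.png

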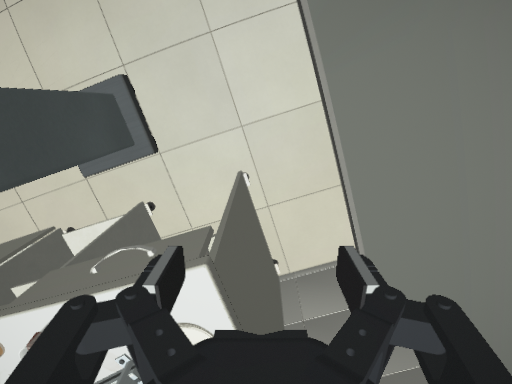

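```bash
cat >> h.py <<'E'
def campose(f,o=None):
    if 'mount' in f:
        T=np.eye(4);T[:3,:3]=R.from_rotvec(o['orientation']).as_matrix();T[:3,3]=o['tcp_pos']
        M=T@f['mount']; return M[:3,:3],M[:3,3]
    return R.from_rotvec(f['attitude']).as_matrix(),np.array(f['position'])
def K(f): return np.array([[f['fx'],0,f['cx']],[0,f['fy'],f['cy']],[0,0,1.]])
def unproj(f,uv,z,o=None):
    Rc,p=campose(f,o)
    n=cv2.undistortPoints(np.array(uv,float).reshape(-1,1,2),K(f),f['dist_coeffs']).reshape(-1,2)
    d=np.c_[n,np.ones(len(n))]@Rc.T
    return p+d*((z-p[2])/d[:,2])[:,None]
def proj(f,P,o=None):
    Rc,p=campose(f,o); P=np.array(P,float).reshape(-1,3)
    c=(P-p)@Rc
    return cv2.projectPoints(c,np.zeros(3),np.zeros(3),K(f),f['dist_coeffs'])[0].reshape(-1,2)
def crop(f,fn,x0,y0,x1,y1,s):
    im=f['pixels'][y0:y1,x0:x1,::-1]
    cv2.imwrite('pics/'+fn,cv2.resize(im,None,fx=s,fy=s,interpolation=cv2.INTER_CUBIC))
E
python3 - <<'E'
from h import *
f=r.grab_frame('top'); crop(f,'t1.png',85,130,245,260,5); crop(f,'t2.png',270,180,370,230,7)
f=r.grab_frame('scene'); crop(f,'s1.png',130,110,280,250,5); crop(f,'s2.png',260,190,380,290,6)
E
```

```text
(no output)
```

View pics/t1.png

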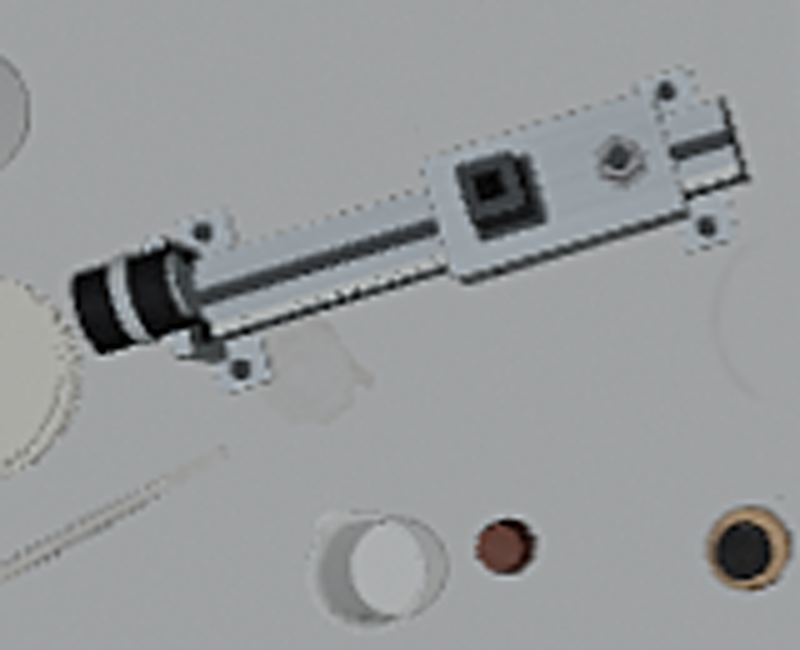

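View pics/t2.png

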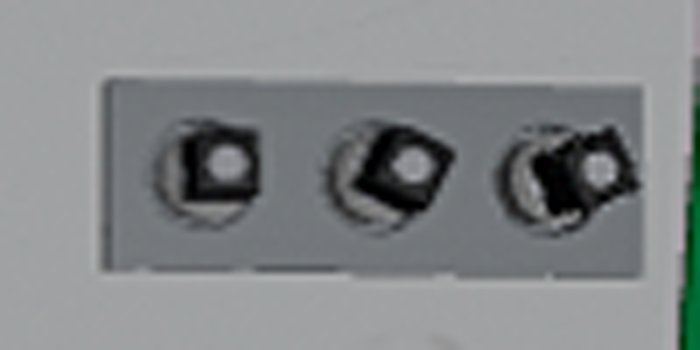

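View pics/s1.png

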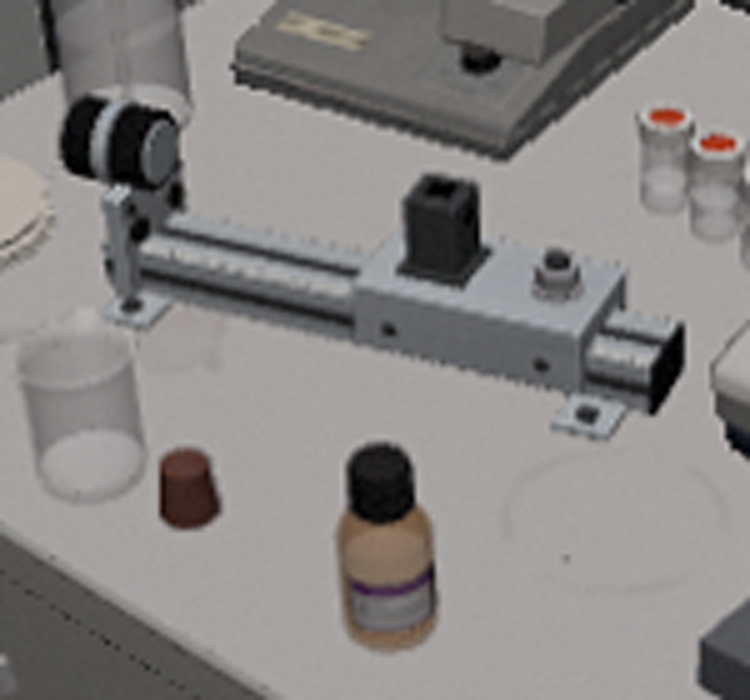

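View pics/s2.png

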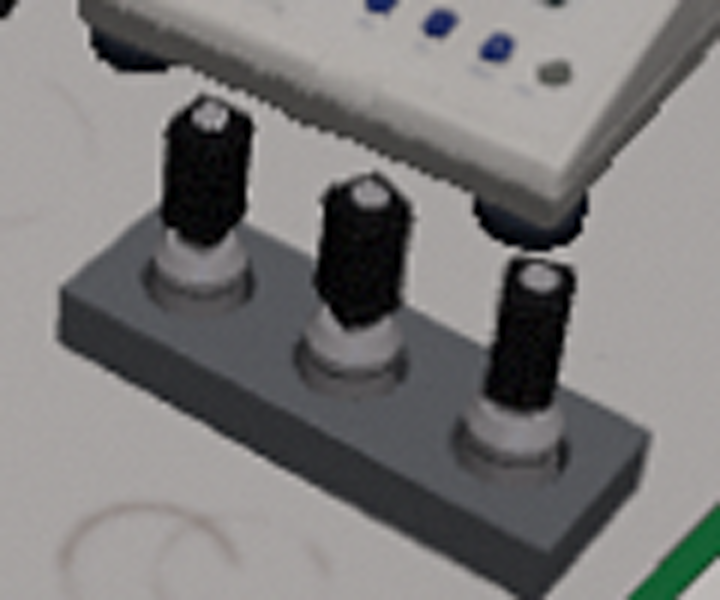

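```bash
python3 - <<'E'
from h import *
np.set_printoptions(precision=4,suppress=True)
f=r.grab_frame('top'); g=r.grab_frame('scene')
T1=lambda p:(np.array(p)+.5)/5-.5+[85,130]
T2=lambda p:(np.array(p)+.5)/7-.5+[270,180]
S1=lambda p:(np.array(p)+.5)/5-.5+[130,110]
S2=lambda p:(np.array(p)+.5)/6-.5+[260,190]
print('carr corners', unproj(f,T1([[428,158],[455,268],[688,208],[655,92]]),.048)[:,:2])
print('stud',unproj(f,T1([[620,156]]),.068), unproj(g,S1([[558,260]]),.068))
print('carr scene', unproj(g,S1([[357,288],[580,335],[625,268]]),.048)[:,:2])
print('blocktop scene', unproj(g,S1([[406,188],[470,203],[478,183],[420,176]]),.090)[:,:2])
print('blocktop top', unproj(f,T1([[457,165],[492,185],[515,150]]),.090)[:,:2])
print('rail end', unproj(f,T1([[723,98],[747,180]]),.03)[:,:2])
print('rack', unproj(f,T2([[105,80],[104,270],[642,277],[642,86]]),.026)[:,:2])
print('drv tops', unproj(f,T2([[230,163],[412,165],[600,169]]),.097)[:,:2])
print('drv tops sc', unproj(g,S2([[211,114],[370,192],[543,275]]),.097)[:,:2])
print('beak',unproj(f,T1([[388,568],[505,546],[745,549]]),[.0,.028,.09])[:,:2])
E
```

```text
carr corners [[0.5849 0.1692]
 [0.5303 0.155 ]
 [0.5592 0.0407]
 [0.617  0.0571]]
stud [[0.5819 0.0718 0.068 ]] [[0.5784 0.0694 0.068 ]]
carr scene [[0.5232 0.1491]
 [0.5591 0.0406]
 [0.6167 0.0592]]
blocktop scene [[0.556  0.1445]
 [0.5647 0.1115]
 [0.5808 0.1205]
 [0.5684 0.1467]]
blocktop top [[0.5745 0.1462]
 [0.5649 0.1295]
 [0.5814 0.1188]]
rail end [[0.6173 0.0248]
 [0.5757 0.0127]]
rack [[ 0.5117 -0.1132]
 [ 0.4441 -0.1122]
 [ 0.4404 -0.3042]
 [ 0.5087 -0.3059]]
drv tops [[ 0.4779 -0.1488]
 [ 0.4769 -0.2091]
 [ 0.4753 -0.2717]]
drv tops sc [[ 0.4799 -0.1478]
 [ 0.4787 -0.2095]
 [ 0.4782 -0.2723]]
beak [[0.3819 0.1978]
 [0.394  0.1329]
 [0.3945 0.0106]]
```

```bash
cat >> h.py <<'E'
def pose(o=None):
    o=o or obs(); Rm=R.from_rotvec(o['orientation']).as_matrix(); p=np.array(o['tcp_pos'])
    return Rm,p,p+0.155*Rm[:,1],np.degrees(np.arctan2(Rm[1,0],Rm[0,0]))
def mk(psi):
    a=np.radians(psi); x=np.array([np.cos(a),np.sin(a),0]); y=np.array([0,0,-1.]); return np.c_[x,y,np.cross(x,y)]
def go(G,psi):
    "numbers for step_arm to bring the grasp point to G with jaw yaw psi (deg)"
    Rm,p,_,_=pose(); Rt=mk(psi); t=np.array(G)-0.155*Rt[:,1]
    s=Rm.T@(t-p)/0.3; w=R.from_matrix(Rm.T@Rt).as_rotvec()/(np.pi/2)
    print('xyz',np.round(s,4).tolist(),'rot',np.round(w,4).tolist(),'mm',round(np.linalg.norm(t-p)*1000,1),'rows>=',max(np.linalg.norm(t-p)/.0625,np.degrees(np.linalg.norm(w)*np.pi/2)/10.7).round(1))
def st():
    o=obs(); Rm,p,G,psi=pose(o)
    print('t',round(o['clock'],2),'G',np.round(G,4),'yaw',round(psi,2),'tilt',np.round(Rm[:,1],4),'F',np.round(o['contact_force'],2),'M',np.round(o['moment'],2),'w',round(o['grip_width'],4),'j',np.round(o['joints'],2))
np.set_printoptions(precision=4,suppress=True)
E
python3 - <<'E'
from h import *
st()
go([.575,.10,.21],14);go([.575,.10,.21],-166)
E
```

```text
t 0.35 G [0.2032 0.6436 0.2495] yaw 72.48 tilt [-0.0001 -0.0003 -1.    ] F [-0.37  0.38 -0.51] M [ 0.02  0.07 -0.04] w 0.0854 j [-1.37  0.48  0.02  1.56 -0.01  1.11 -0.08]
xyz [-1.355, 0.1321, -1.7274] rot [0.0001, 0.6498, -0.0002] mm 659.8 rows>= 10.6
xyz [-1.355, 0.1321, -1.7274] rot [-0.0002, -1.3502, -0.0001] mm 659.8 rows>= 11.4
```

>>> step_arm(
  xyz=[
    [-0.85, 0.1, -1],
    [-0.85, 0.1, -1],
    [-0.85, 0.1, -1],
    [-0.85, 0.1, -1],
    [-0.85, 0.1, -1],
    [-0.85, 0.1, -1],
    [-0.85, 0.1, -1],
    [-0.85, 0.1, -1],
  ],
  rotation=[
    [0, 0.65, 0],
    [0, 0.65, 0],
    [0, 0.65, 0],
    [0, 0.65, 0],
    [0, 0.65, 0],
    [0, 0.65, 0],
    [0, 0.65, 0],
    [0, 0.65, 0],
  ],
)

```text
clock: 1.35
tcp_pos: [0.4133, 0.3087, 0.3747]
orientation: [-1.563, -0.189, 0.189]
contact_force: [-0.1, 0.4, 0.0]
grip_width: 0.0856
```

```bash
python3 - <<'E'
from h import *
st()
go([.575,.10,.205],14)
E
```

```text
t 1.35 G [0.4133 0.3086 0.2197] yaw 13.78 tilt [ 0.0001 -0.0005 -1.    ] F [-0.14  0.42  0.01] M [ 0.04  0.03 -0.03] w 0.0856 j [-1.05  0.25  0.34  1.98 -0.11  0.92 -0.41]
xyz [0.3578, 0.0495, -0.804] rot [0.0003, -0.0025, 0.0] mm 264.4 rows>= 4.2
```

>>> step_arm(
  xyz=[
    [0.36, 0.05, -0.8],
    [0.36, 0.05, -0.8],
    [0.36, 0.05, -0.8],
    [0.36, 0.05, -0.8],
    [0.36, 0.05, -0.8],
    [0.36, 0.05, -0.8],
  ],
  rotation=[
    [0, 0, 0],
    [0, 0, 0],
    [0, 0, 0],
    [0, 0, 0],
    [0, 0, 0],
    [0, 0, 0],
  ],
)

```text
clock: 2.1
tcp_pos: [0.5755, 0.1022, 0.3596]
orientation: [-1.563, -0.189, 0.189]
contact_force: [-1.1, 0.6, -0.4]
grip_width: 0.0857
```

```bash
python3 - <<'E'
from h import *
st()
f=snap('wrist','w1.png'); crop(f,'w1c.png',120,60,380,255,3)
E
```

```text
t 2.1 G [0.5755 0.1022 0.2046] yaw 13.78 tilt [-0.0003 -0.0001 -1.    ] F [-1.07  0.64 -0.44] M [0.06 0.05 0.04] w 0.0857 j [-0.62  0.4   0.43  1.85 -0.2   0.94  0.15]
```

View pics/w1.png

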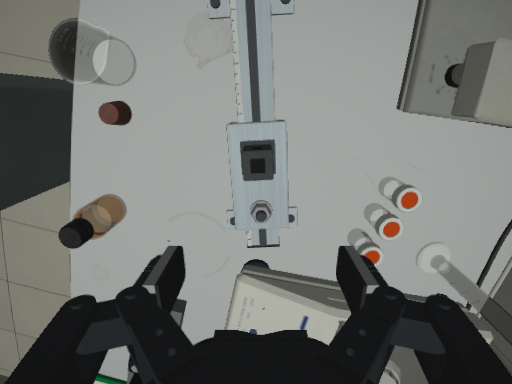

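View pics/w1c.png

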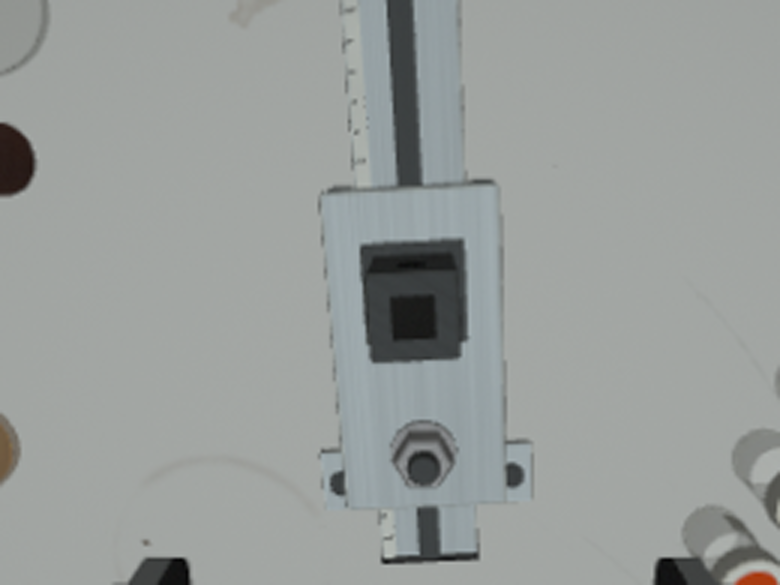

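```bash
python3 - <<'E'
from h import *
o=obs(); f=r.grab_frame('wrist')
W=lambda p:(np.array(p)+.5)/3-.5+[120,60]
c=unproj(f,W([[324,192],[497,184],[506,500],[343,508]]),.048,o)[:,:2]; print(c)
for a,b in [(0,3),(1,2)]:
    d=c[a]-c[b]; print('len',np.linalg.norm(d),'yaw',np.degrees(np.arctan2(-d[0],d[1])))
d=c[1]-c[0];print(np.linalg.norm(d)); d=c[2]-c[3];print(np.linalg.norm(d))
b=unproj(f,W([[366,278],[459,272],[461,355],[372,360]]),.090,o)[:,:2]; print(b,b.mean(0))
print('stud',unproj(f,W([[423,467]]),.068,o))
print('slot',[np.degrees(np.arctan2(-d[0],d[1])) for d in [np.subtract(*unproj(f,W([[387,0],[402,184]]),.03,o)[:,:2])]],[np.degrees(np.arctan2(-d[0],d[1])) for d in [np.subtract(*unproj(f,W([[411,0],[421,184]]),.03,o)[:,:2])]])
crop(f,'w1n.png',240,190,282,225,16)
E
```

```text
[[0.5263 0.1577]
 [0.5827 0.1743]
 [0.6173 0.0622]
 [0.5574 0.0439]]
len 0.11790964124533242 yaw 15.287174336883957
len 0.11728948515916272 yaw 17.189659550949248
0.05871556805153953
0.06262523542969625
[[0.5479 0.1398]
 [0.5743 0.1482]
 [0.5813 0.1237]
 [0.5552 0.1156]] [0.5647 0.1318]
stud [[0.5812 0.076  0.068 ]]
slot [np.float64(18.262112711824628)] [np.float64(17.0324080139828)]
```

View pics/w1n.png

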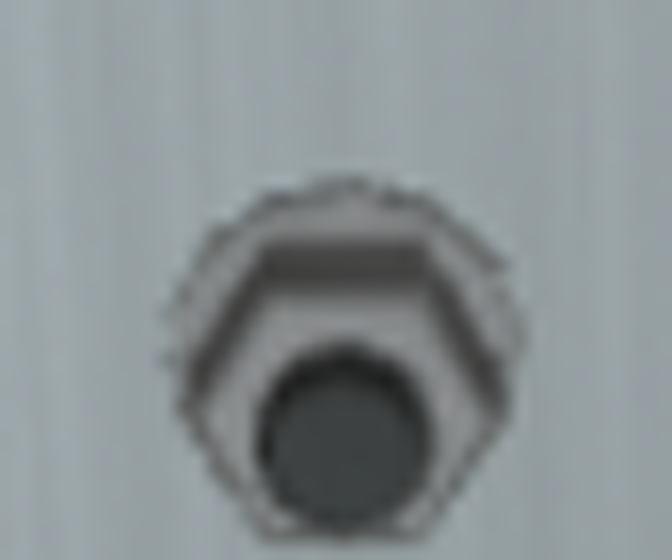

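```bash
python3 - <<'E'
from h import *
yaw=lambda P:(lambda v:np.degrees(np.arctan2(-v[0],v[1])))((lambda v:v*np.sign(v[1]))(np.linalg.svd(P-P.mean(0))[2][0]))
o=obs(); f=r.grab_frame('wrist'); g=f['pixels'].mean(2)
# wrist: slot rows 10..115
pts=[]
for v in range(10,118):
    u0=int(246+ (v-10)*.1); w=np.clip(130-g[v,u0-9:u0+16],0,None); pts.append([(w*np.arange(u0-9,u0+16)).sum()/w.sum(),v])
P=unproj(f,pts,.028,o)[:,:2]; print('wrist slot',yaw(P),P[0],P[-1]); print(pts[0],pts[-1])
f=r.grab_frame('top'); g=f['pixels'].mean(2)
pts=[]
for u in range(130,168):
    v0=int(round(188+(u-130)*(-14/40.))); w=np.clip(120-g[v0-4:v0+5,u],0,None); pts.append([u,(w*np.arange(v0-4,v0+5)).sum()/w.sum()])
P=unproj(f,pts,.028)[:,:2]; print('top slot',yaw(P),P[0],P[-1],pts[0],pts[-1])
# rack from the top: 
s=r.grab_frame('scene'); g=s['pixels'].mean(2)
E
```

```text
wrist slot 16.665111996379693 [0.523  0.2702] [0.5527 0.1709]
[np.float64(251.15492957746477), 10] [np.float64(256.48562300319486), 117]
top slot 19.025751422785373 [0.5212 0.2746] [0.5531 0.1811] [130, np.float64(187.92825112107622)] [167, np.float64(175.0791788856305)]
```

```bash
python3 - <<'E'
from h import *
go([.5652,.1295,.150],16.6); go([.5652,.1295,.074],16.6)
E
```

```text
xyz [-0.0095, 0.183, 0.0916] rot [-0.0004, -0.0292, -0.0001] mm 61.5 rows>= 1.0
xyz [-0.0095, 0.4363, 0.0915] rot [-0.0004, -0.0292, -0.0001] mm 133.8 rows>= 2.1
```

>>> step_arm(
  xyz=[
    [-0.0095, 0.18, 0.0915],
    [-0.0095, 0.18, 0.0915],
    [-0.0095, 0.3, 0.0915],
    [-0.0095, 0.4, 0.0915],
    [-0.0095, 0.435, 0.0915],
    [-0.0095, 0.435, 0.0915],
  ],
  rotation=[
    [0, -0.03, 0],
    [0, -0.03, 0],
    [0, -0.03, 0],
    [0, -0.03, 0],
    [0, -0.03, 0],
    [0, -0.03, 0],
  ],
)

```text
clock: 3.1
tcp_pos: [0.5653, 0.1296, 0.2298]
orientation: [-1.558, -0.228, 0.229]
contact_force: [-0.0, 0.0, 0.1]
grip_width: 0.0854
```

```bash
python3 - <<'E'
from h import *
st()
f=snap('wrist','w2.png'); snap('scene','s3.png')
E
```

```text
t 3.1 G [0.5653 0.1297 0.0748] yaw 16.67 tilt [-0.0004  0.0004 -1.    ] F [-0.01  0.04  0.11] M [ 0.01  0.04 -0.05] w 0.0854 j [-0.59  0.57  0.34  1.94 -0.29  0.68  0.22]
```

View pics/w2.png

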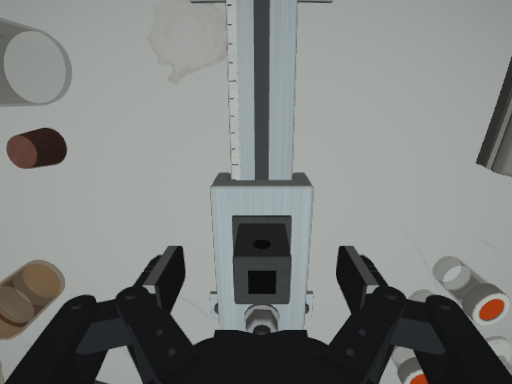

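>>> step_arm(
  xyz=[
    [0, 0, 0],
    [0, 0, 0],
    [0, 0, 0],
    [0, 0, 0],
    [0, 0, 0],
    [0, 0, 0],
  ],
  rotation=[
    [0, 0, 0],
    [0, 0, 0],
    [0, 0, 0],
    [0, 0, 0],
    [0, 0, 0],
    [0, 0, 0],
  ],
  grip=1,
  force=60,
)

```text
clock: 3.95
tcp_pos: [0.5658, 0.1296, 0.2312]
orientation: [-1.558, -0.23, 0.227]
contact_force: [-0.8, -1.0, 5.6]
grip_width: 0.0271
```

```bash
python3 - <<'E'
from h import *
st()
f=snap('wrist','w3.png')
E
```

```text
t 3.95 G [0.566  0.1298 0.0762] yaw 16.67 tilt [ 0.0014  0.0014 -1.    ] F [-0.84 -0.98  5.63] M [-0.1   0.46  0.03] w 0.0271 j [-0.59  0.57  0.34  1.94 -0.29  0.69  0.22]
```

View pics/w3.png

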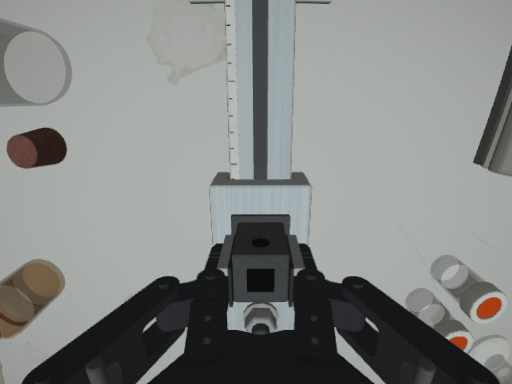

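>>> step_arm(
  xyz=[
    [0, 0, 0.06],
    [0, 0, 0.12],
    [0, 0, 0.18],
    [0, 0, 0.24],
    [0, 0, 0.24],
  ],
  rotation=[
    [0, 0, 0],
    [0, 0, 0],
    [0, 0, 0],
    [0, 0, 0],
    [0, 0, 0],
  ],
)

```text
clock: 4.62
tcp_pos: [0.5448, 0.1997, 0.2312]
orientation: [-1.557, -0.23, 0.228]
contact_force: [-1.4, 3.0, 1.9]
grip_width: 0.0271
```

```bash
python3 - <<'E'
from h import *
st()
E
```

```text
t 4.62 G [0.5449 0.2    0.0762] yaw 16.74 tilt [ 0.001  0.002 -1.   ] F [-1.44  2.99  1.86] M [ 0.51  0.25 -0.12] w 0.0271 j [-0.72  0.57  0.34  1.94 -0.29  0.69  0.09]
```

>>> step_arm(
  xyz=[
    [0, 0, 0.06],
    [0, 0, 0.11],
    [0, 0, 0.16],
    [0, 0, 0.18],
    [0, 0, 0.2],
    [0, 0, 0.21],
  ],
  rotation=[
    [0, 0, 0],
    [0, 0, 0],
    [0, 0, 0],
    [0, 0, 0],
    [0, 0, 0],
    [0, 0, 0],
  ],
)

```text
clock: 5.38
tcp_pos: [0.5295, 0.2506, 0.2312]
orientation: [-1.569, -0.226, 0.222]
contact_force: [8.7, -29.5, 2.6]
grip_width: 0.0271
```

```bash
python3 - <<'E'
from h import *
st()
f=snap('wrist','w4.png');f=r.grab_frame('scene');crop(f,'s4.png',130,90,290,210,5)
E
```

```text
t 5.38 G [0.5301 0.2491 0.0762] yaw 16.34 tilt [ 0.0041 -0.0097 -0.9999] F [  8.75 -29.54   2.63] M [-5.27 -1.67  0.82] w 0.0271 j [-0.82  0.57  0.36  1.92 -0.29  0.69 -0.01]
```

View pics/w4.png

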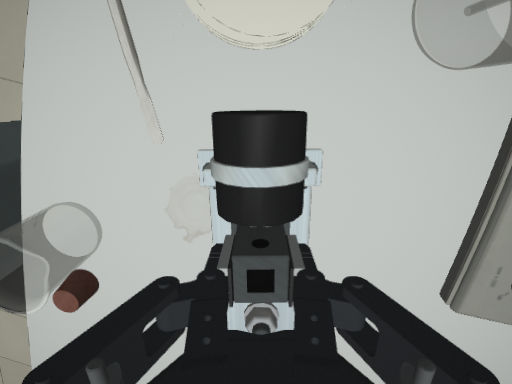

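View pics/s4.png

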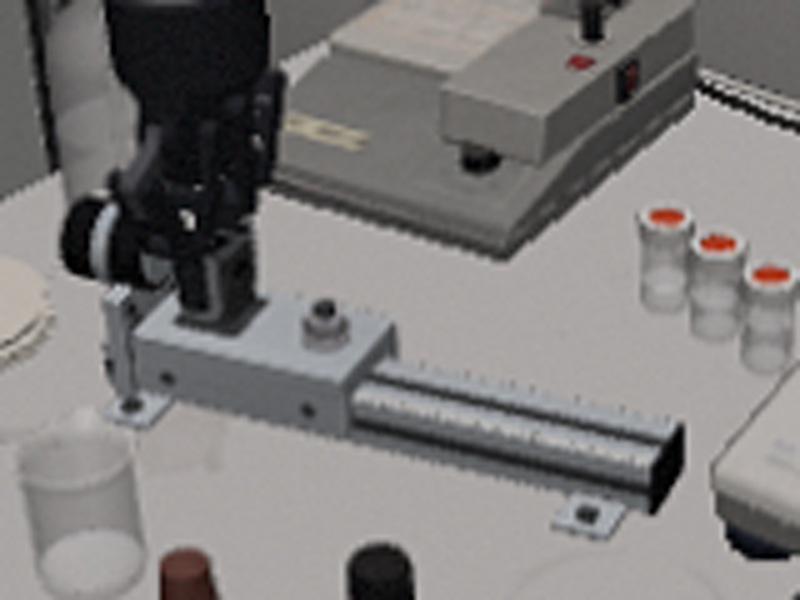

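>>> step_arm(
  xyz=[
    [0, 0, 0.003],
    [0, 0, 0.003],
  ],
  rotation=[
    [0, 0, 0],
    [0, 0, 0],
  ],
)

```text
clock: 5.72
tcp_pos: [0.5295, 0.2504, 0.2312]
orientation: [-1.57, -0.226, 0.222]
contact_force: [1.7, -5.6, 1.3]
grip_width: 0.0275
```

```bash
python3 - <<'E'
from h import *
st()
f=r.grab_frame('scene');crop(f,'s5.png',145,130,215,185,11)
E
```

```text
t 5.72 G [0.5302 0.2488 0.0762] yaw 16.31 tilt [ 0.0042 -0.0105 -0.9999] F [ 1.75 -5.6   1.32] M [-0.64 -0.12  0.49] w 0.0275 j [-0.82  0.57  0.36  1.92 -0.28  0.69 -0.01]
```

View pics/s5.png

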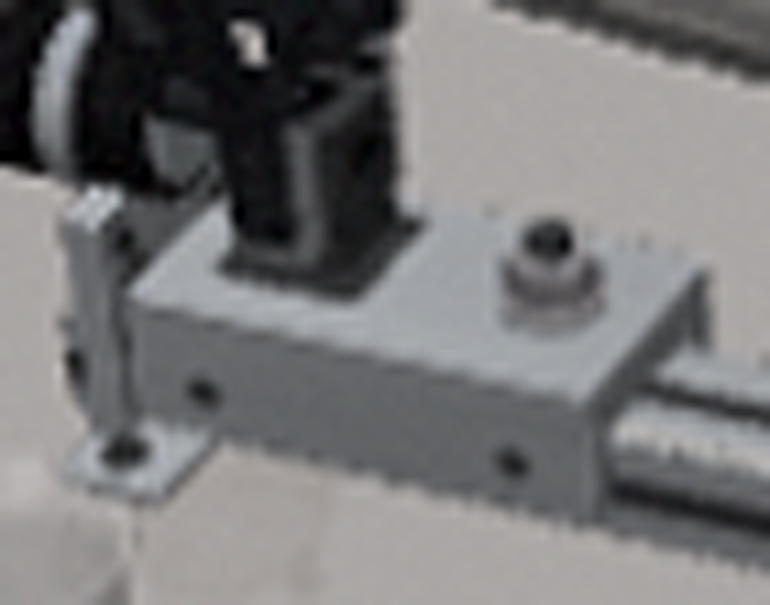

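>>> step_arm(
  xyz=[
    [0, 0, 0],
    [0, 0, 0],
    [0, 0, 0],
  ],
  rotation=[
    [0, 0, 0],
    [0, 0, 0],
    [0, 0, 0],
  ],
  grip=0,
)

```text
clock: 6.15
tcp_pos: [0.5294, 0.2511, 0.2312]
orientation: [-1.57, -0.227, 0.222]
contact_force: [0.6, 0.6, -0.2]
grip_width: 0.0803
```

```bash
python3 - <<'E'
from h import *
st()
go([.545,.2,.19],16.7)
E
```

```text
t 6.15 G [0.53   0.2496 0.0762] yaw 16.35 tilt [ 0.0042 -0.0099 -0.9999] F [ 0.65  0.57 -0.17] M [-0.01 -0.03 -0.03] w 0.0803 j [-0.82  0.57  0.36  1.92 -0.28  0.69 -0.01]
xyz [0.0025, -0.3773, -0.1822] rot [0.0068, -0.0039, 0.0008] mm 125.7 rows>= 2.0
```

>>> step_arm(
  xyz=[
    [0, -0.15, 0],
    [0, -0.25, -0.02],
    [0.0025, -0.377, -0.18],
    [0.0025, -0.377, -0.18],
    [0.0025, -0.377, -0.18],
  ],
  rotation=[
    [0, 0, 0],
    [0, 0, 0],
    [0.007, -0.004, 0],
    [0.007, -0.004, 0],
    [0.007, -0.004, 0],
  ],
)

```text
clock: 6.78
tcp_pos: [0.5445, 0.201, 0.3448]
orientation: [-1.557, -0.23, 0.228]
contact_force: [0.4, 0.3, 0.4]
grip_width: 0.0855
```

```bash
python3 - <<'E'
from h import *
st()
f=snap('wrist','w5.png'); crop(f,'w5c.png',180,60,340,255,4)
E
```

```text
t 6.78 G [0.5447 0.2012 0.1898] yaw 16.71 tilt [ 0.0009  0.0014 -1.    ] F [0.42 0.31 0.44] M [0.01 0.02 0.03] w 0.0855 j [-0.79  0.41  0.43  1.87 -0.21  0.91  0.03]
```

View pics/w5c.png

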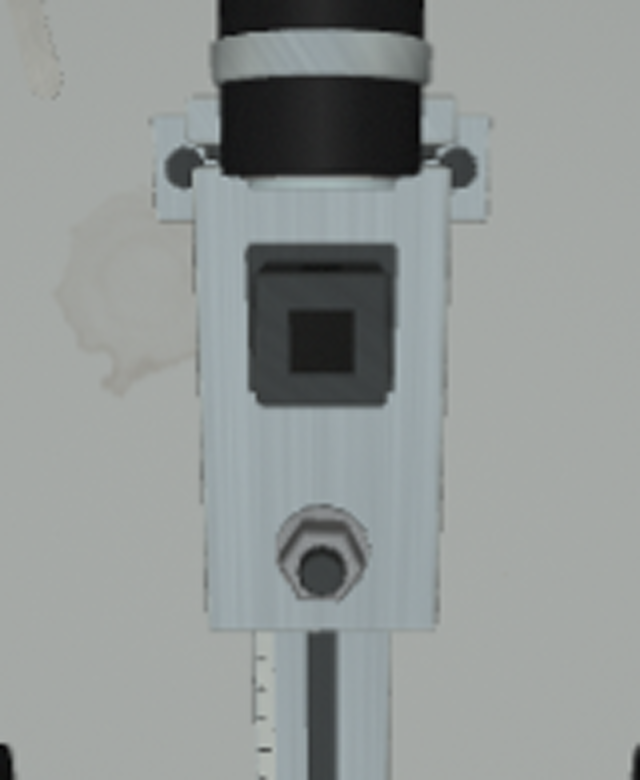

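```bash
python3 - <<'E'
from h import *
f=r.grab_frame('wrist'); crop(f,'w5d.png',215,78,305,110,8.8)
E
```

```text
(no output)
```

View pics/w5d.png

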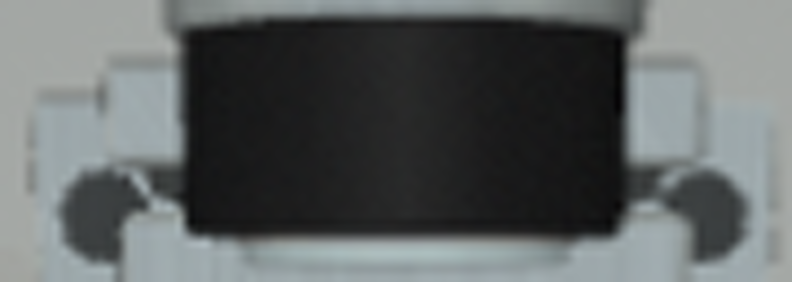

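```bash
python3 - <<'E'
import cv2
a=cv2.imread('pics/scene0.png')[130:175,140:190]; cv2.imwrite('pics/z1.png',cv2.resize(a,None,fx=14,fy=12,interpolation=cv2.INTER_CUBIC))
a=cv2.imread('pics/w4.png')[100:260,190:330]; cv2.imwrite('pics/z2.png',cv2.resize(a,None,fx=4,fy=3.6,interpolation=cv2.INTER_CUBIC))
a=cv2.imread('pics/w1.png')[0:60,190:330]; cv2.imwrite('pics/z3.png',cv2.resize(a,None,fx=5,fy=5,interpolation=cv2.INTER_CUBIC))
E
```

```text
(no output)
```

View pics/z1.png

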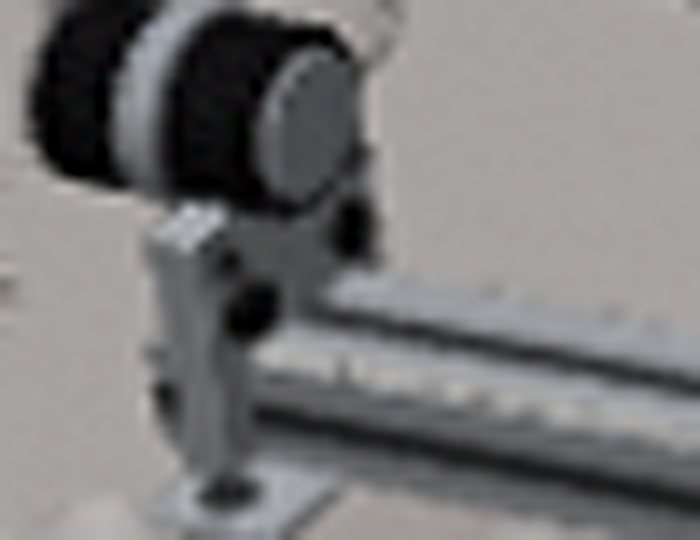

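View pics/z2.png

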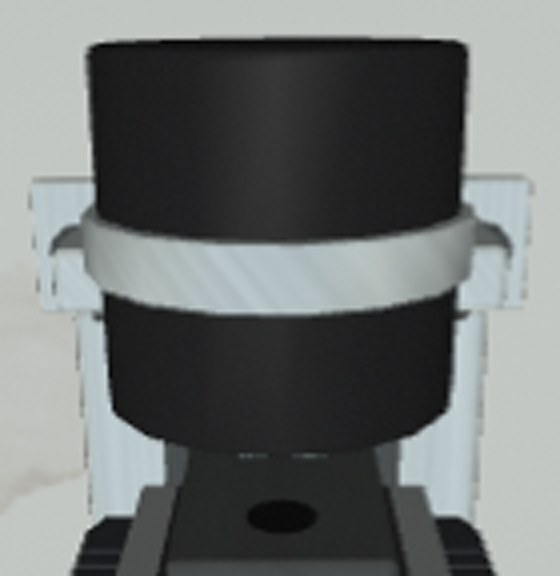

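```bash
python3 - <<'E'
from h import *
f=r.grab_frame('wrist'); crop(f,'w5n.png',243,182,279,216,18)
o=obs()
print(unproj(f,np.array([[322,570]])/4-.4+[180,60],.068,o))
b=unproj(f,np.array([[258,272],[385,272],[388,403],[259,403]])/4-.4+[180,60],.09,o); print(b,b.mean(0))
E
```

```text
[[0.5452 0.1942 0.068 ]]
[[0.512  0.2596 0.09  ]
 [0.5366 0.267  0.09  ]
 [0.5455 0.2416 0.09  ]
 [0.5195 0.2337 0.09  ]] [0.5284 0.2505 0.09  ]
```

View pics/w5n.png

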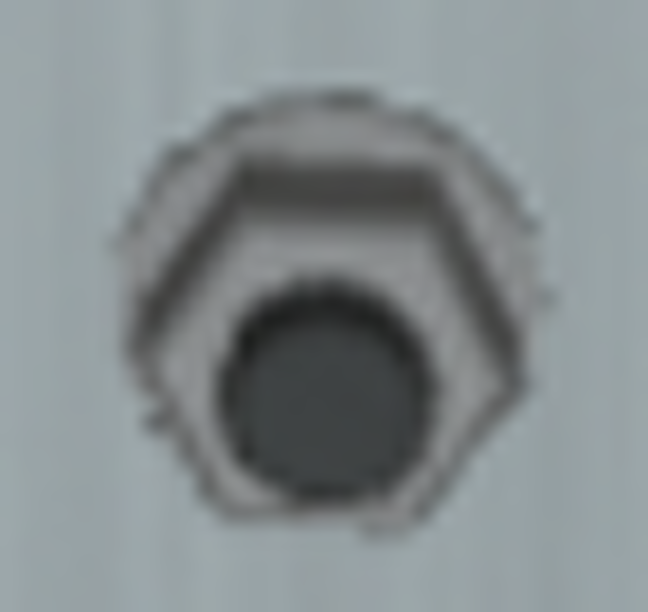

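```bash
python3 - <<'E'
from h import *
go([.50,-.07,.20],5)
E
```

```text
xyz [-0.403, -0.0374, -0.825] rot [-0.0002, 0.1314, -0.0005] mm 275.7 rows>= 4.4
```

>>> step_arm(
  xyz=[
    [-0.4, -0.04, -0.82],
    [-0.4, -0.04, -0.82],
    [-0.4, -0.04, -0.82],
    [-0.4, -0.04, -0.82],
    [-0.4, -0.04, -0.82],
  ],
  rotation=[
    [0, 0.13, 0],
    [0, 0.13, 0],
    [0, 0.13, 0],
    [0, 0.13, 0],
    [0, 0.13, 0],
  ],
)

```text
clock: 7.55
tcp_pos: [0.4993, -0.0715, 0.3555]
orientation: [-1.57, -0.066, 0.069]
contact_force: [1.0, 0.5, -0.6]
grip_width: 0.0854
```

```bash
python3 - <<'E'
from h import *
st()
go([.478,-.21,.20],0)
E
```

```text
t 7.55 G [ 0.499  -0.0716  0.2005] yaw 4.89 tilt [-0.0019 -0.0007 -1.    ] F [ 0.95  0.54 -0.59] M [ 0.   -0.   -0.01] w 0.0854 j [-0.47  0.28  0.58  2.04 -0.2   0.88  0.31]
xyz [-0.11, 0.002, -0.4541] rot [0.0004, 0.0544, -0.0012] mm 140.2 rows>= 2.2
```

>>> step_arm(
  xyz=[
    [-0.11, 0, -0.454],
    [-0.11, 0, -0.454],
    [-0.11, 0, -0.454],
    [-0.11, 0, -0.454],
  ],
  rotation=[
    [0, 0.054, 0],
    [0, 0.054, 0],
    [0, 0.054, 0],
    [0, 0.054, 0],
  ],
  grip=0.45,
)

```text
clock: 8.05
tcp_pos: [0.4777, -0.2107, 0.355]
orientation: [-1.572, 0.004, 0.001]
contact_force: [0.4, 0.9, -0.1]
grip_width: 0.0468
```

```bash
python3 - <<'E'
from h import *
st()
f=snap('wrist','w6.png'); crop(f,'w6c.png',200,80,320,280,4)
E
```

```text
t 8.05 G [ 0.4772 -0.2108  0.2   ] yaw -0.09 tilt [-0.0032 -0.001  -1.    ] F [ 0.37  0.85 -0.13] M [ 0.02  0.02 -0.  ] w 0.0468 j [-0.23  0.33  0.64  2.   -0.25  0.89  0.54]
```

View pics/w6.png

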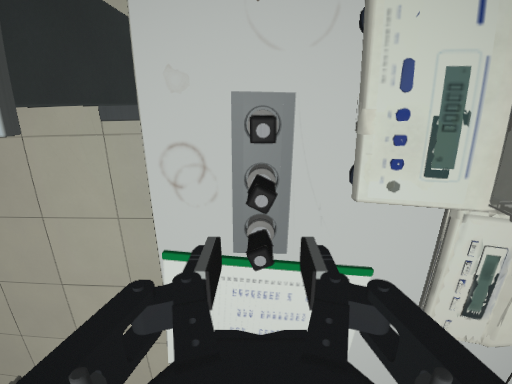

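View pics/w6c.png

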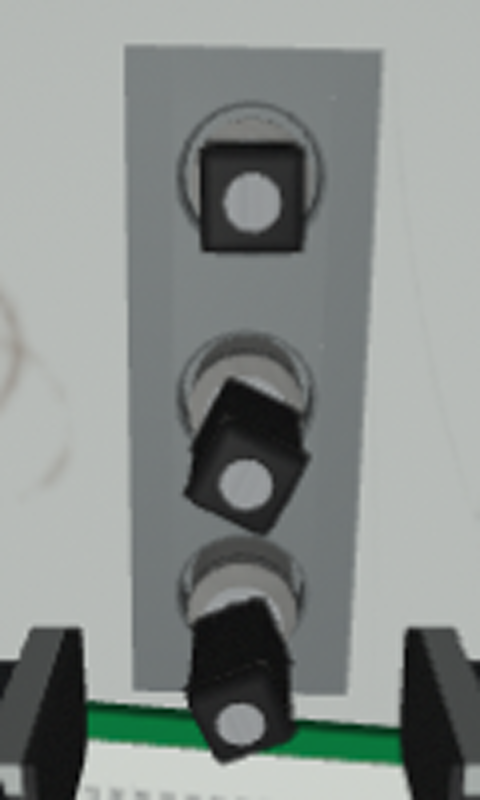

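```bash
python3 - <<'E'
from h import *
o=obs(); f=r.grab_frame('wrist')
W=lambda p:(np.array(p)+.5)/4-.5+[200,80]
print('caps',unproj(f,W([[252,202],[246,485],[241,725]]),.097,o))
print('A corners',unproj(f,W([[200,252],[303,250],[303,145],[203,145]]),.097,o)[:,:2])
b=unproj(f,W([[185,495],[263,533],[310,458]]),.097,o)[:,:2];print('B',b)
c=unproj(f,W([[189,695],[222,762],[295,735]]),.097,o)[:,:2];print('C',c)
for q in (b,c):
  d1=q[1]-q[0];d2=q[2]-q[1];print(np.degrees(np.arctan2(d1[1],d1[0])),np.degrees(np.arctan2(d2[1],d2[0])),np.linalg.norm(d1),np.linalg.norm(d2),(q[0]+q[2])/2)
k=unproj(f,W([[125,45],[383,50],[347,693],[134,690]]),.026,o)[:,:2];print('rack',k,k.mean(0))
E
```

```text
caps [[ 0.4786 -0.1474  0.097 ]
 [ 0.4775 -0.2096  0.097 ]
 [ 0.4763 -0.2718  0.097 ]]
A corners [[ 0.4677 -0.1577]
 [ 0.4894 -0.1573]
 [ 0.489  -0.136 ]
 [ 0.4686 -0.136 ]]
B [[ 0.4637 -0.212 ]
 [ 0.4814 -0.2212]
 [ 0.4917 -0.2032]]
C [[ 0.4638 -0.2635]
 [ 0.4716 -0.2824]
 [ 0.4896 -0.2746]]
-27.54486118988731 60.13427128980198 0.019895551135075407 0.020790107848543012 [ 0.4777 -0.2076]
-67.49705059577748 23.533371597294902 0.020495061381938476 0.019540636735682897 [ 0.4767 -0.269 ]
rack [[ 0.4456 -0.1128]
 [ 0.5132 -0.114 ]
 [ 0.5095 -0.3049]
 [ 0.4421 -0.304 ]] [ 0.4776 -0.2089]
```

```bash
python3 - <<'E'
from h import *
go([.4787,-.1476,.13],0.5);go([.4787,-.1476,.078],0.5)
E
```

```text
xyz [0.0019, 0.2333, 0.2025] rot [-0.0001, -0.0039, -0.0019] mm 92.7 rows>= 1.5
xyz [0.0024, 0.4066, 0.2025] rot [-0.0001, -0.0039, -0.0019] mm 136.3 rows>= 2.2
```

>>> step_arm(
  xyz=[
    [0.002, 0.1, 0.2],
    [0.002, 0.15, 0.2025],
    [0.002, 0.25, 0.2025],
    [0.0024, 0.33, 0.2025],
    [0.0024, 0.407, 0.2025],
    [0.0024, 0.407, 0.2025],
  ],
  rotation=[
    [0, -0.004, -0.002],
    [0, -0.004, -0.002],
    [0, -0.004, -0.002],
    [0, -0.004, -0.002],
    [0, -0.004, -0.002],
    [0, -0.004, -0.002],
  ],
)

```text
clock: 8.9
tcp_pos: [0.4785, -0.1455, 0.2315]
orientation: [-1.57, -0.007, 0.012]
contact_force: [0.7, 0.6, 0.8]
grip_width: 0.047
```

```bash
python3 - <<'E'
from h import *
st()
f=snap('wrist','w7.png')
E
```

```text
t 8.9 G [ 0.4779 -0.1453  0.0765] yaw 0.69 tilt [-0.0036  0.0012 -1.    ] F [0.71 0.63 0.75] M [0.02 0.01 0.01] w 0.047 j [-0.23  0.49  0.5   2.13 -0.4   0.61  0.57]
```

View pics/w7.png

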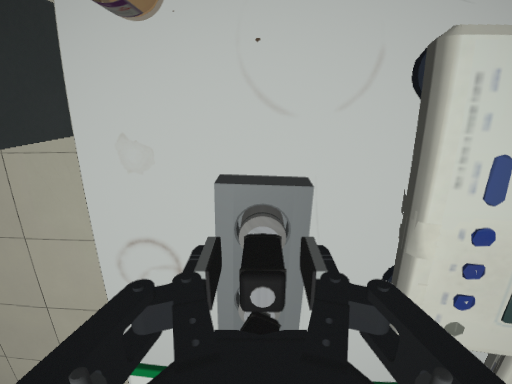

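>>> step_arm(
  xyz=[
    [0.001, -0.004, -0.0075],
    [0.001, -0.004, -0.0075],
    [0.001, -0.004, -0.0075],
  ],
  rotation=[
    [0.001, 0, -0.002],
    [0.001, 0, -0.002],
    [0.001, 0, -0.002],
  ],
)

```text
clock: 9.32
tcp_pos: [0.4794, -0.1483, 0.2343]
orientation: [-1.568, -0.011, 0.007]
contact_force: [-0.5, 0.1, -0.9]
grip_width: 0.0471
```

```bash
python3 - <<'E'
from h import *
st()
o=obs(); f=snap('wrist','w7b.png'); crop(f,'w7c.png',200,215,325,330,6)
print(proj(f,[[.4787,-.1476,.097]],o))
E
```

```text
t 9.32 G [ 0.4798 -0.148   0.0793] yaw 0.65 tilt [ 0.0027  0.0024 -1.    ] F [-0.48  0.12 -0.91] M [-0.01 -0.01  0.01] w 0.0471 j [-0.22  0.49  0.5   2.13 -0.4   0.62  0.57]
[[259.2616 285.1192]]
```

View pics/w7c.png

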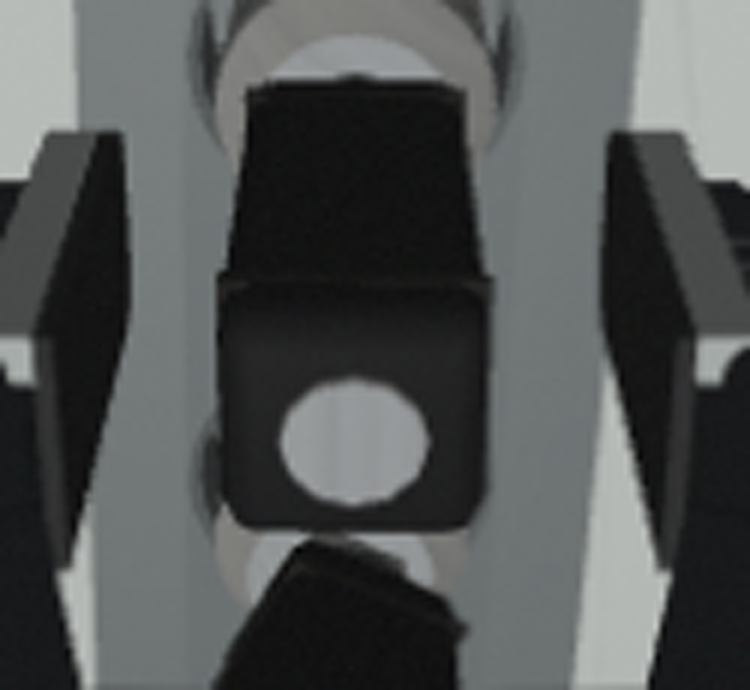

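>>> step_arm(
  xyz=[
    [0, 0, 0],
    [0, 0, 0],
    [0, 0, 0],
    [0, 0, 0],
  ],
  rotation=[
    [0, 0, 0],
    [0, 0, 0],
    [0, 0, 0],
    [0, 0, 0],
  ],
  grip=1,
  force=60,
)

```text
clock: 9.88
tcp_pos: [0.4794, -0.1484, 0.2343]
orientation: [-1.568, -0.011, 0.007]
contact_force: [-0.1, 0.9, 4.8]
grip_width: 0.0214
```

```bash
python3 - <<'E'
from h import *
st()
go([.479,-.148,.20],0.6)
o=obs(); f=snap('wrist','w8b.png'); crop(f,'w8c.png',200,215,325,330,6)
E
```

```text
t 9.88 G [ 0.4798 -0.148   0.0793] yaw 0.65 tilt [ 0.0026  0.0025 -1.    ] F [-0.06  0.86  4.77] M [ 0.12  0.06 -0.03] w 0.0214 j [-0.22  0.49  0.5   2.13 -0.4   0.62  0.57]
xyz [-0.0003, -0.4023, 0.0023] rot [-0.0016, 0.0005, 0.0017] mm 120.7 rows>= 1.9
```

View pics/w8c.png

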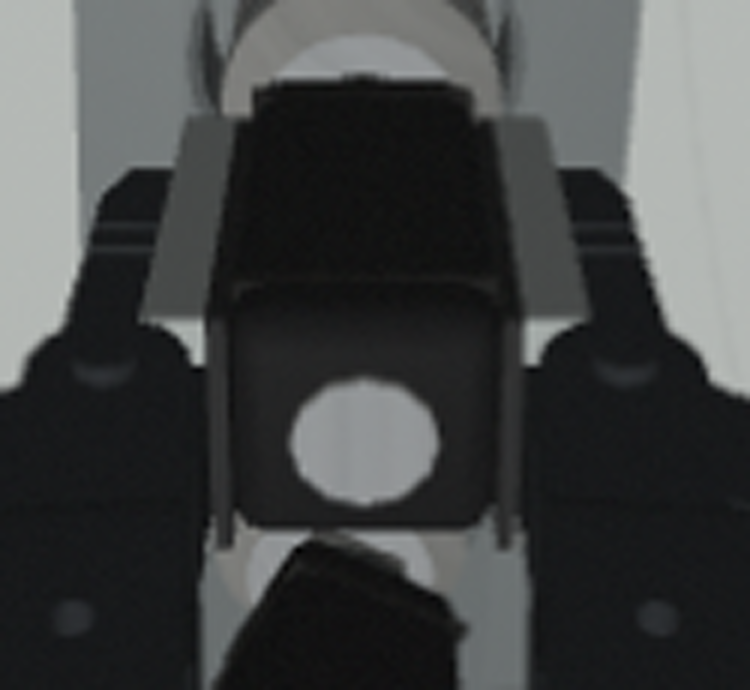

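```bash
python3 - <<'E'
from h import *
o=obs(); f=r.grab_frame('wrist'); Rm,p,G,psi=pose(o)
P=unproj(f,[[ (364.5)/6-.5+200,(440.5)/6-.5+215]],.097,o)[0]; print(P, Rm.T@(P-G)*1000)
E
```

```text
[ 0.4792 -0.1492  0.097 ] [ -0.618  -17.701   -1.2141]
```

>>> step_arm(
  xyz=[
    [0, -0.1, 0],
    [0, -0.2, 0],
    [0, -0.3, 0],
    [0, -0.4, 0.002],
    [0, -0.4, 0.002],
  ],
  rotation=[
    [0, 0, 0],
    [0, 0, 0],
    [0, 0, 0],
    [0, 0, 0],
    [0, 0, 0],
  ],
)

```text
clock: 10.6
tcp_pos: [0.4796, -0.1483, 0.3557]
orientation: [-1.568, -0.014, 0.004]
contact_force: [-0.3, -0.5, -1.7]
grip_width: 0.0213
```

```bash
python3 - <<'E'
from h import *
st()
go([.5463,.05,.20],13.5);go([.5463,.1939,.20],13.5)
E
```

```text
t 10.6 G [ 0.4805 -0.1479  0.2007] yaw 0.66 tilt [ 0.0062  0.0024 -1.    ] F [-0.28 -0.5  -1.74] M [-0.02  0.05 -0.03] w 0.0213 j [-0.35  0.29  0.64  2.05 -0.23  0.87  0.42]
xyz [0.23, 0.0052, 0.6583] rot [-0.001, -0.1427, 0.0041] mm 209.2 rows>= 3.3
xyz [0.2355, 0.0063, 1.1379] rot [-0.001, -0.1427, 0.0041] mm 348.6 rows>= 5.6
```

>>> step_arm(
  xyz=[
    [0.23, 0, 0.66],
    [0.23, 0, 0.66],
    [0.23, 0, 0.66],
    [0.23, 0, 0.66],
    [0.23, 0, 0.66],
  ],
  rotation=[
    [0, -0.143, 0.004],
    [0, -0.143, 0.004],
    [0, -0.143, 0.004],
    [0, -0.143, 0.004],
    [0, -0.143, 0.004],
  ],
)

```text
clock: 11.22
tcp_pos: [0.5461, 0.0521, 0.355]
orientation: [-1.561, -0.186, 0.19]
contact_force: [-0.6, -1.4, -1.5]
grip_width: 0.0212
```

```bash
python3 - <<'E'
from h import *
st()
go([.546,.195,.165],13.5)
E
```

```text
t 11.22 G [0.5458 0.0522 0.2   ] yaw 13.72 tilt [-0.0022  0.0009 -1.    ] F [-0.59 -1.37 -1.5 ] M [-0.06 -0.    0.02] w 0.0212 j [-0.61  0.35  0.51  1.94 -0.22  0.91  0.24]
xyz [0.1128, 0.1172, 0.4628] rot [-0.0009, 0.0024, -0.0013] mm 147.2 rows>= 2.4
```

>>> step_arm(
  xyz=[
    [0.06, 0, 0.23],
    [0.112, 0.03, 0.463],
    [0.1128, 0.117, 0.463],
    [0.1128, 0.117, 0.463],
    [0.1128, 0.117, 0.463],
  ],
  rotation=[
    [0, 0.002, 0],
    [0, 0.002, 0],
    [0, 0.002, 0],
    [0, 0.002, 0],
    [0, 0.002, 0],
  ],
)

```text
clock: 11.85
tcp_pos: [0.5464, 0.1919, 0.3204]
orientation: [-1.564, -0.18, 0.184]
contact_force: [-0.1, -0.8, -0.7]
grip_width: 0.0214
```

```bash
python3 - <<'E'
from h import *
st()
o=obs(); f=snap('wrist','w9.png'); crop(f,'w9c.png',180,100,345,330,3.4)
f=r.grab_frame('scene');crop(f,'s9.png',140,110,220,185,9)
E
```

```text
t 11.85 G [0.5461 0.1918 0.1654] yaw 13.3 tilt [-0.0022 -0.0008 -1.    ] F [-0.14 -0.79 -0.74] M [-0.03 -0.   -0.03] w 0.0214 j [-0.79  0.44  0.45  1.89 -0.25  0.86  0.02]
```

View pics/w9c.png

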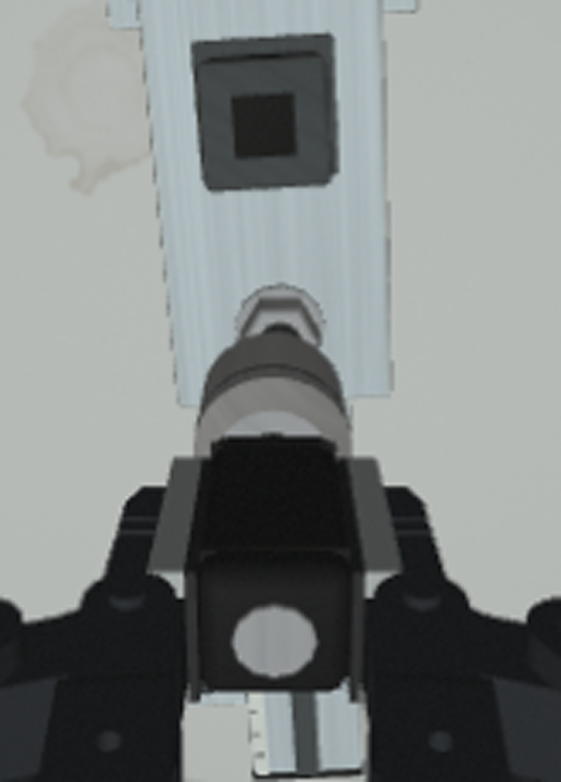

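View pics/s9.png

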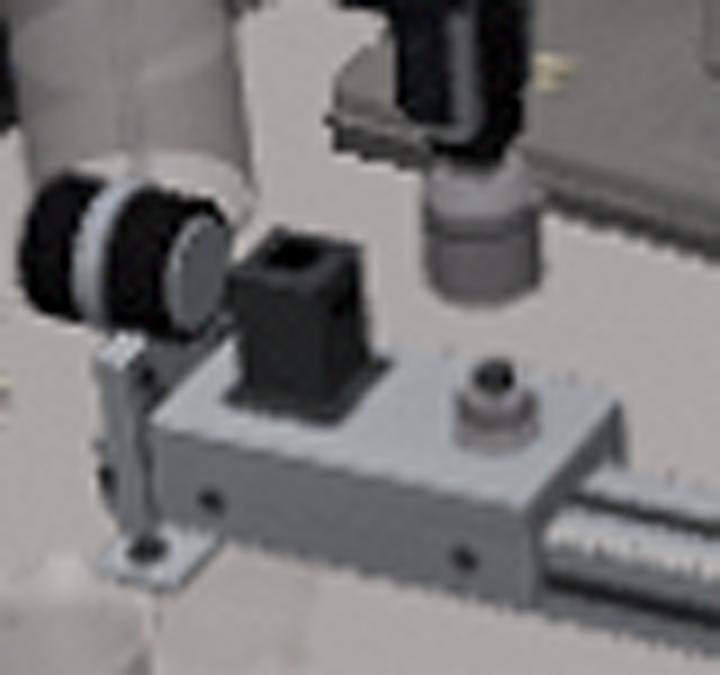

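```bash
python3 - <<'E'
from h import *
o=obs(); f=r.grab_frame('wrist'); crop(f,'w10.png',240,175,285,240,10)
E
```

```text
(no output)
```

View pics/w10.png

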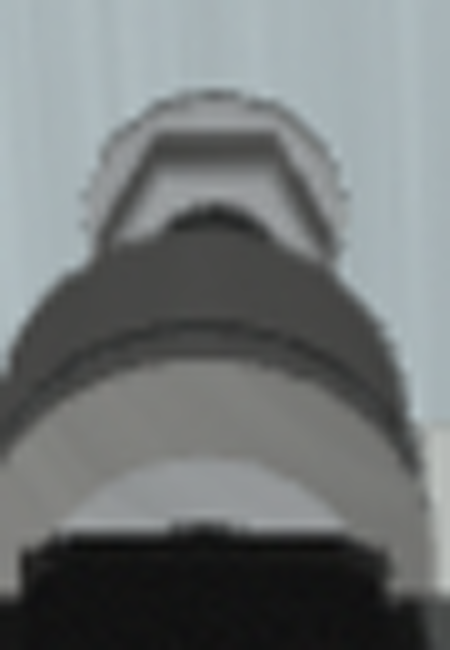

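```bash
cat >> h.py <<'E'
def tool(P,o):
    Rm,p,G,psi=pose(o); return (Rm.T@(np.array(P)-G).T).T*1000
E
python3 - <<'E'
from h import *
o=obs(); f=r.grab_frame('wrist')
n=tool(unproj(f,[[261.5,183.75]],.051,o)[0],o); print('nut',n-[0,0,12.5])
G=pose(o)[2]
d=tool(unproj(f,[[260.6,198.05]],G[2]-.0693,o)[0],o); print('drv',d-[0,0,16.])
s=r.grab_frame('scene')
S=lambda p:(np.array(p)+.5)/9-.5+[140,110]
a=unproj(s,S([[484,266]]),G[2]-.0693)[0]; b=unproj(s,S([[493,376]]),.068)[0]
print(a,b,(b-a)*1000, tool(b,o)-tool(a,o)); st(); go([.546,.195,.165],13.5)
E
```

```text
nut [  0.4041 115.0972  -0.1943]
drv [-0.4604 69.3163 -1.8931]
[0.5496 0.1955 0.0968] [0.5428 0.1884 0.068 ] [ -6.7627  -7.1195 -28.7833] [-8.207  28.7818 -5.3993]
t 12.1 G [0.5462 0.194  0.1659] yaw 13.42 tilt [-0.001   0.0013 -1.    ] F [-0.67 -0.06 -1.2 ] M [-0.05  0.04  0.03] w 0.0213 j [-0.79  0.44  0.45  1.89 -0.25  0.86  0.02]
xyz [-0.0004, 0.003, 0.0043] rot [-0.001, -0.0009, -0.0004] mm 1.6 rows>= 0.0
```

```bash
python3 - <<'E'
from h import *
st(); go([.5464,.195,.136],13.5)
E
```

```text
t 12.1 G [0.5462 0.194  0.1659] yaw 13.42 tilt [-0.001   0.0013 -1.    ] F [-0.67 -0.06 -1.2 ] M [-0.05  0.04  0.03] w 0.0213 j [-0.79  0.44  0.45  1.89 -0.25  0.86  0.02]
xyz [0.001, 0.0997, 0.0038] rot [-0.001, -0.0009, -0.0004] mm 29.9 rows>= 0.5
```

>>> step_arm(
  xyz=[
    [0.001, 0.03, 0.004],
    [0.001, 0.06, 0.004],
    [0.001, 0.09, 0.004],
    [0.001, 0.1, 0.004],
    [0.001, 0.1, 0.004],
  ],
  rotation=[
    [-0.001, -0.001, 0],
    [-0.001, -0.001, 0],
    [-0.001, -0.001, 0],
    [-0.001, -0.001, 0],
    [-0.001, -0.001, 0],
  ],
)

```text
clock: 12.72
tcp_pos: [0.5463, 0.195, 0.2905]
orientation: [-1.563, -0.184, 0.186]
contact_force: [-0.2, 0.3, -0.5]
grip_width: 0.0214
```

```bash
python3 - <<'E'
from h import *
st(); go([.5464,.195,.114],13.5)
f=snap('wrist','w11.png'); crop(f,'w11c.png',200,150,320,250,6)
f=r.grab_frame('scene');crop(f,'s11.png',170,125,215,175,12)
E
```

```text
t 12.72 G [0.5461 0.195  0.1355] yaw 13.51 tilt [-0.0012 -0.0006 -1.    ] F [-0.17  0.26 -0.48] M [-0.   -0.02  0.02] w 0.0214 j [-0.78  0.49  0.43  1.91 -0.27  0.8   0.03]
xyz [0.0003, 0.0717, -0.0002] rot [0.0002, 0.0001, -0.0008] mm 21.5 rows>= 0.3
```

View pics/w11c.png

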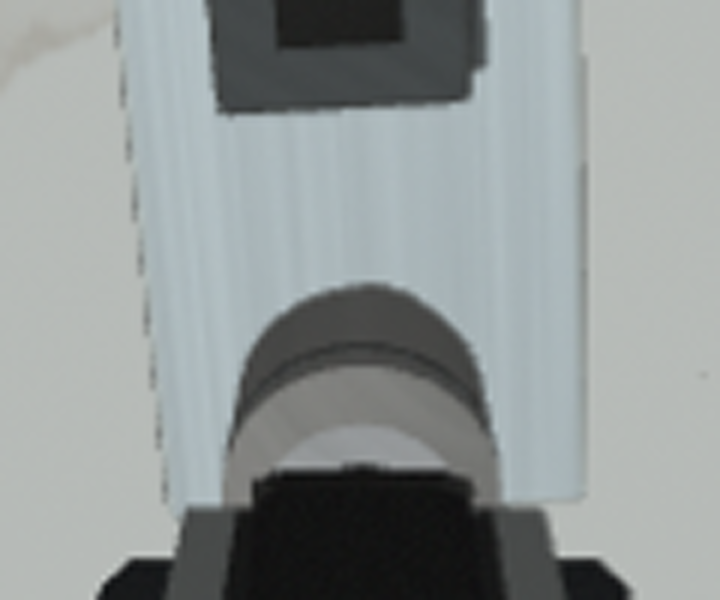

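View pics/s11.png

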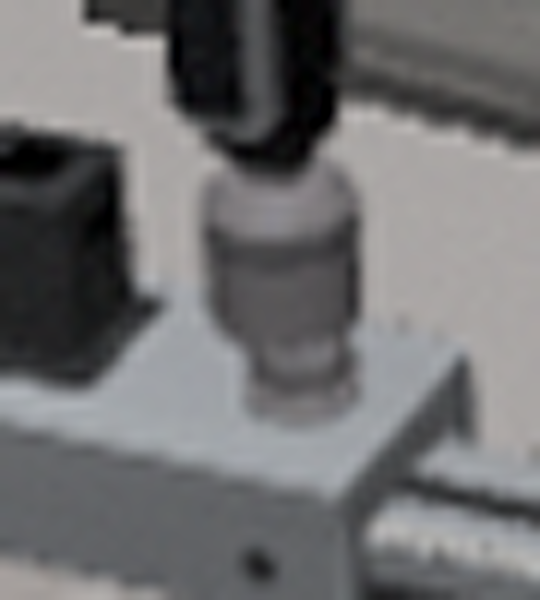

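```bash
python3 - <<'E'
from h import *
s=r.grab_frame('scene')
p=proj(s,[[.5464,.195,.0505],[.5464,.195,.068],[.5464,.195,.107]]); print((p-[170,125]+.5)*12-.5)
q=proj(s,[[.5464+.001,.195,.0505],[.5464,.196,.0505]])-p[0]; print(q)
E
```

```text
[[292.6634 376.0331]
 [286.5511 303.7072]
 [272.6867 137.9072]]
[[ 0.2813 -0.1704]
 [-0.2897 -0.1338]]
```

>>> step_arm(
  xyz=[
    [0.002, 0.012, -0.002],
    [0.002, 0.024, -0.002],
    [0.002, 0.03, -0.002],
    [0.002, 0.03, -0.002],
  ],
  rotation=[
    [0, 0, 0],
    [0, 0, 0],
    [0, 0, 0],
    [0, 0, 0],
  ],
)

```text
clock: 13.38
tcp_pos: [0.5472, 0.1946, 0.2819]
orientation: [-1.563, -0.185, 0.186]
contact_force: [0.4, -0.2, -2.2]
grip_width: 0.0211
```

```bash
python3 - <<'E'
from h import *
st(); go([.5464,.195,.114],13.5)
f=r.grab_frame('scene');crop(f,'s12.png',170,125,215,175,12)
E
```

```text
t 13.38 G [0.5471 0.1946 0.1269] yaw 13.51 tilt [-0.0006 -0.0002 -1.    ] F [ 0.4  -0.19 -2.16] M [ 0.03 -0.02 -0.02] w 0.0211 j [-0.77  0.5   0.42  1.91 -0.28  0.79  0.04]
xyz [-0.0022, 0.0431, 0.0019] rot [0.0, 0.0001, -0.0004] mm 13.0 rows>= 0.2
```

View pics/s12.png

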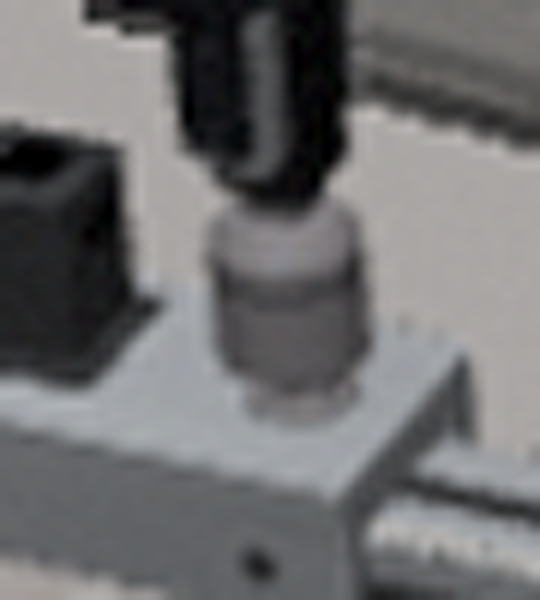

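>>> step_arm(
  xyz=[
    [0, 0.015, 0],
    [0, 0.03, 0],
    [0, 0.035, 0],
    [0, 0.035, 0],
    [0, 0.035, 0],
  ],
  rotation=[
    [0, 0, 0],
    [0, 0, 0],
    [0, 0, 0],
    [0, 0, 0],
    [0, 0, 0],
  ],
)

```text
clock: 14.05
tcp_pos: [0.5478, 0.1945, 0.2744]
orientation: [-1.561, -0.185, 0.184]
contact_force: [-7.3, -1.6, 25.9]
grip_width: 0.0211
```

```bash
python3 - <<'E'
from h import *
st()
f=r.grab_frame('scene');crop(f,'s13.png',170,125,215,175,12)
E
```

```text
t 14.05 G [0.5479 0.1948 0.1194] yaw 13.47 tilt [ 0.0002  0.002  -1.    ] F [-7.33 -1.6  25.89] M [-0.79  2.22 -0.16] w 0.0211 j [-0.77  0.51  0.42  1.92 -0.29  0.77  0.05]
```

View pics/s13.png

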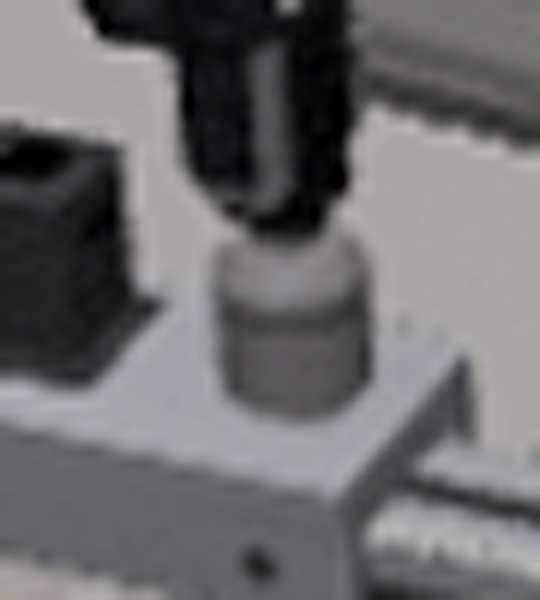

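>>> step_arm(
  xyz=[
    [-0.002, -0.002, 0],
    [-0.002, -0.002, 0],
    [-0.002, -0.002, 0],
    [-0.002, 0.002, 0],
    [-0.002, 0.002, 0],
    [-0.002, 0.002, 0],
  ],
  rotation=[
    [0, 0, 0],
    [0, 0.06, 0],
    [0, 0.12, 0],
    [0, 0.18, 0],
    [0, 0.22, 0],
    [0, 0.22, 0],
  ],
)

```text
clock: 14.85
tcp_pos: [0.5484, 0.1939, 0.2751]
orientation: [-1.567, 0.085, -0.09]
contact_force: [-0.8, -2.0, 9.8]
grip_width: 0.0216
```

```bash
python3 - <<'E'
from h import *
st()
E
```

```text
t 14.85 G [0.549  0.1942 0.1201] yaw -6.39 tilt [ 0.0034  0.0021 -1.    ] F [-0.78 -1.98  9.79] M [-0.65  0.05 -0.  ] w 0.0216 j [-0.83  0.53  0.51  1.92 -0.36  0.78 -0.24]
```

>>> step_arm(
  xyz=[
    [0, 0, 0],
    [0, 0, 0],
    [0, 0, 0],
    [0, 0, 0],
  ],
  rotation=[
    [0, 0.1, 0],
    [0, 0.2, 0],
    [0, 0.22, 0],
    [0, 0.22, 0],
  ],
)

```text
clock: 15.35
tcp_pos: [0.5487, 0.1933, 0.2752]
orientation: [-1.539, 0.354, -0.36]
contact_force: [0.7, -3.8, 3.3]
grip_width: 0.0209
```

```bash
python3 - <<'E'
from h import *
st()
go([.5464,.195,.165],13.5)
E
```

```text
t 15.35 G [0.5494 0.1935 0.1202] yaw -26.08 tilt [ 0.0043  0.0012 -1.    ] F [ 0.71 -3.79  3.26] M [-0.95 -0.11  0.04] w 0.0209 j [-0.9   0.55  0.6   1.93 -0.42  0.79 -0.52]
xyz [-0.0089, -0.1493, 0.002] rot [-0.0011, -0.4398, 0.0027] mm 44.9 rows>= 3.7
```

>>> step_arm(
  xyz=[
    [-0.008, -0.05, 0],
    [-0.008, -0.15, 0],
    [-0.008, -0.27, 0],
    [-0.008, -0.27, 0],
  ],
  rotation=[
    [0, 0, 0],
    [0, 0, 0],
    [0, -0.1, 0],
    [0, -0.2, 0],
  ],
)

```text
clock: 15.85
tcp_pos: [0.5469, 0.1951, 0.3597]
orientation: [-1.563, 0.098, -0.112]
contact_force: [-0.9, 0.5, -2.8]
grip_width: 0.0216
```

```bash
python3 - <<'E'
from h import *
st()
go([.525,.04,.20],0.6)
E
```

```text
t 15.85 G [0.5483 0.1958 0.2047] yaw -7.68 tilt [ 0.0089  0.0047 -0.9999] F [-0.93  0.46 -2.81] M [-0.   -0.01 -0.01] w 0.0216 j [-0.91  0.41  0.59  1.87 -0.29  0.94 -0.32]
xyz [-0.0035, 0.0127, -0.5221] rot [-0.0033, -0.092, 0.0055] mm 156.7 rows>= 2.5
```

>>> step_arm(
  xyz=[
    [0, 0.01, -0.2],
    [0, 0.01, -0.4],
    [-0.0035, 0.012, -0.52],
    [-0.0035, 0.012, -0.52],
  ],
  rotation=[
    [-0.003, -0.09, 0.005],
    [-0.003, -0.09, 0.005],
    [-0.003, -0.09, 0.005],
    [-0.003, -0.09, 0.005],
  ],
)

```text
clock: 16.35
tcp_pos: [0.5242, 0.0376, 0.356]
orientation: [-1.57, -0.003, 0.002]
contact_force: [0.2, 0.8, -1.5]
grip_width: 0.0217
```

```bash
python3 - <<'E'
from h import *
st()
go([.4787,-.1472,.19],0.6)
f=snap('wrist','w14.png'); crop(f,'w14c.png',190,0,330,140,5)
E
```

```text
t 16.35 G [0.5244 0.0377 0.201 ] yaw 0.17 tilt [ 0.0008  0.0009 -1.    ] F [ 0.23  0.75 -1.48] M [-0.01 -0.02  0.07] w 0.0217 j [-0.69  0.33  0.61  1.99 -0.24  0.89  0.05]
xyz [-0.1537, 0.0359, -0.6154] rot [-0.0006, -0.0048, 0.0005] mm 190.6 rows>= 3.0
```

View pics/w14c.png

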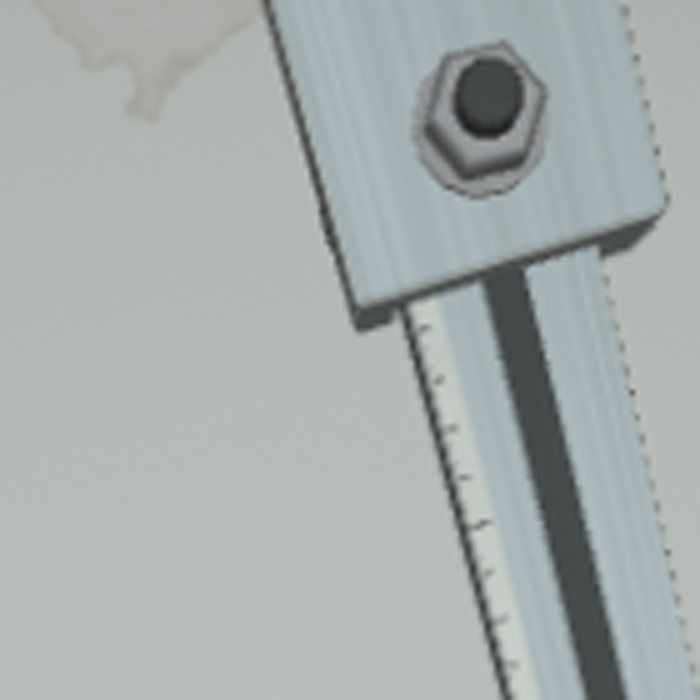

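>>> step_arm(
  xyz=[
    [-0.154, 0.03, -0.615],
    [-0.154, 0.03, -0.615],
    [-0.154, 0.03, -0.615],
    [-0.154, 0.03, -0.615],
    [-0.154, 0.03, -0.615],
    [-0.154, 0.03, -0.615],
  ],
  rotation=[
    [0, -0.004, 0],
    [0, -0.004, 0],
    [0, -0.004, 0],
    [0, -0.004, 0],
    [0, -0.004, 0],
    [0, -0.004, 0],
  ],
)

```text
clock: 17.15
tcp_pos: [0.4806, -0.1426, 0.3465]
orientation: [-1.568, -0.014, 0.012]
contact_force: [-1.3, 0.3, -1.3]
grip_width: 0.0216
```

```bash
python3 - <<'E'
from h import *
st()
go([.479,-.148,.082],0.6)
E
```

```text
t 17.15 G [ 0.4808 -0.1422  0.1915] yaw 0.94 tilt [ 0.0013  0.0025 -1.    ] F [-1.33  0.35 -1.26] M [ 0.01 -0.02 -0.01] w 0.0216 j [-0.38  0.3   0.66  2.06 -0.25  0.86  0.44]
xyz [-0.0063, 0.365, -0.0189] rot [-0.0016, 0.0038, 0.0009] mm 109.7 rows>= 1.8
```

>>> step_arm(
  xyz=[
    [-0.0065, 0.08, -0.019],
    [-0.0065, 0.16, -0.019],
    [-0.0065, 0.24, -0.019],
    [-0.0065, 0.27, -0.019],
    [-0.0065, 0.27, -0.019],
  ],
  rotation=[
    [-0.0015, 0.003, 0],
    [-0.0015, 0.003, 0],
    [-0.0015, 0.003, 0],
    [-0.0015, 0.003, 0],
    [-0.0015, 0.003, 0],
  ],
)

```text
clock: 17.77
tcp_pos: [0.4792, -0.1472, 0.2653]
orientation: [-1.57, -0.011, 0.01]
contact_force: [-0.3, -0.5, -1.2]
grip_width: 0.0212
```

```bash
python3 - <<'E'
from h import *
st()
go([.479,-.148,.081],0.6)
f=snap('wrist','w15.png');
E
```

```text
t 17.77 G [ 0.4793 -0.1472  0.1103] yaw 0.77 tilt [ 0.0006  0.0003 -1.    ] F [-0.32 -0.49 -1.18] M [-0.06 -0.01  0.02] w 0.0212 j [-0.29  0.44  0.58  2.11 -0.38  0.69  0.55]
xyz [-0.0009, 0.0977, -0.0026] rot [-0.0002, 0.0019, 0.0004] mm 29.3 rows>= 0.5
```

View pics/w15.png

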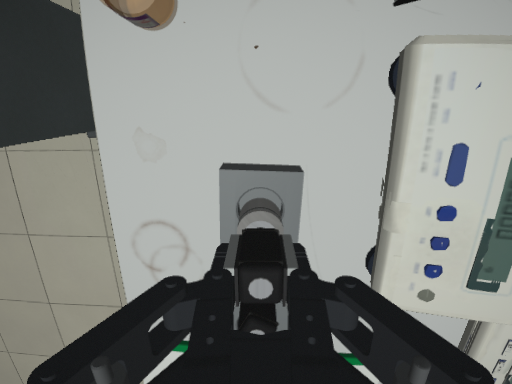

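Over hole A, well aligned. Lower it in.

>>> step_arm(
  xyz=[
    [-0.001, 0.03, -0.0025],
    [-0.001, 0.06, -0.0025],
    [-0.001, 0.09, -0.0025],
    [-0.001, 0.098, -0.0025],
    [-0.001, 0.1, -0.0025],
    [-0.001, 0.1, -0.0025],
  ],
  rotation=[
    [0, 0.001, 0],
    [0, 0.001, 0],
    [0, 0.001, 0],
    [0, 0.001, 0],
    [0, 0.001, 0],
    [0, 0.001, 0],
  ],
)

```text
clock: 18.58
tcp_pos: [0.4792, -0.1484, 0.236]
orientation: [-1.571, -0.01, 0.007]
contact_force: [-0.8, -0.1, -1.9]
grip_width: 0.0213
```

```bash
python3 - <<'E'
from h import *
st()
E
```

```text
t 18.57 G [ 0.4795 -0.1484  0.081 ] yaw 0.65 tilt [ 0.002   0.0001 -1.    ] F [-0.82 -0.08 -1.86] M [-0.01  0.    0.02] w 0.0213 j [-0.25  0.49  0.54  2.13 -0.43  0.62  0.6 ]
```

>>> step_arm(
  xyz=[
    [0, 0.004, 0],
    [0, 0.005, 0],
    [0, 0.005, 0],
    [0, 0.005, 0],
  ],
  rotation=[
    [0, 0, 0],
    [0, 0, 0],
    [0, 0, 0],
    [0, 0, 0],
  ],
)

```text
clock: 19.08
tcp_pos: [0.4792, -0.1484, 0.2345]
orientation: [-1.571, -0.01, 0.007]
contact_force: [0.1, 0.6, -1.9]
grip_width: 0.0213
```

>>> step_arm(
  xyz=[
    [0, 0, 0],
    [0, 0, 0],
    [0, -0.1, 0],
    [0, -0.2, 0],
    [0, -0.3, 0],
    [0, -0.3, 0],
  ],
  rotation=[
    [0, 0, 0],
    [0, 0, 0],
    [0, 0, 0],
    [0, 0, 0],
    [0, 0, 0],
    [0, 0, 0],
  ],
  grip=0.45,
)

```text
clock: 19.82
tcp_pos: [0.4799, -0.1488, 0.3265]
orientation: [-1.571, -0.014, 0.004]
contact_force: [0.1, 0.2, -0.5]
grip_width: 0.047
```

```bash
python3 - <<'E'
from h import *
st()
f=snap('wrist','w16.png')
go([.4775,-.2098,.13],-28.7)
E
```

```text
t 19.82 G [ 0.4809 -0.1488  0.1715] yaw 0.65 tilt [ 0.0067  0.     -1.    ] F [ 0.1  0.2 -0.5] M [ 0.03  0.09 -0.01] w 0.047 j [-0.36  0.34  0.66  2.07 -0.29  0.81  0.48]
xyz [-0.009, 0.1338, -0.2047] rot [-0.0009, 0.3263, 0.0026] mm 73.4 rows>= 2.7
```

View pics/w16.png

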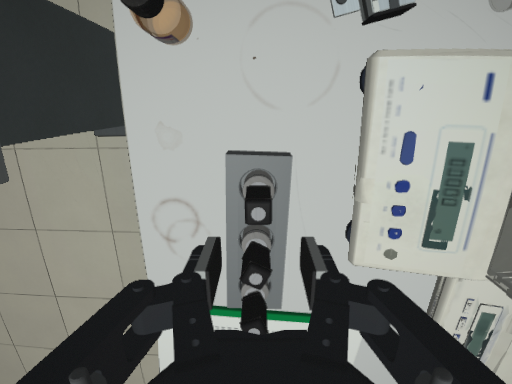

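>>> step_arm(
  xyz=[
    [-0.009, 0, -0.1],
    [-0.009, 0.05, -0.205],
    [-0.009, 0.1, -0.205],
    [-0.009, 0.13, -0.205],
    [-0.009, 0.13, -0.205],
  ],
  rotation=[
    [0, 0.15, 0],
    [0, 0.326, 0.002],
    [0, 0.326, 0.002],
    [0, 0.326, 0.002],
    [0, 0.326, 0.002],
  ],
)

```text
clock: 20.5
tcp_pos: [0.4771, -0.2094, 0.285]
orientation: [-1.534, 0.391, -0.389]
contact_force: [-1.7, 0.5, 0.1]
grip_width: 0.0471
```

```bash
python3 - <<'E'
from h import *
st()
f=snap('wrist','w17.png')
go([.4775,-.2098,.078],-28.7)
E
```

```text
t 20.5 G [ 0.477  -0.2091  0.13  ] yaw -28.5 tilt [-0.0012  0.0016 -1.    ] F [-1.73  0.53  0.06] M [-0.01 -0.    0.  ] w 0.0471 j [-0.28  0.47  0.73  2.06 -0.45  0.77  0.24]
xyz [0.0007, 0.1756, -0.0009] rot [-0.0008, 0.002, -0.0004] mm 52.7 rows>= 0.8
```

View pics/w17.png

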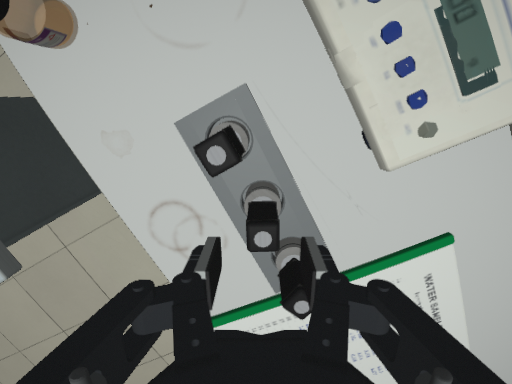

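>>> step_arm(
  xyz=[
    [0, 0.06, 0],
    [0, 0.12, 0],
    [0.001, 0.175, -0.001],
    [0.001, 0.175, -0.001],
  ],
  rotation=[
    [0, 0.002, 0],
    [0, 0.002, 0],
    [0, 0.002, 0],
    [0, 0.002, 0],
  ],
)

```text
clock: 21.05
tcp_pos: [0.4769, -0.2097, 0.2316]
orientation: [-1.534, 0.395, -0.39]
contact_force: [-0.6, 0.2, 0.3]
grip_width: 0.0469
```

>>> step_arm(
  xyz=[
    [0, 0, 0],
    [0, 0, 0],
    [0, 0, 0],
    [0, 0, 0],
  ],
  rotation=[
    [0, 0, 0],
    [0, 0, 0],
    [0, 0, 0],
    [0, 0, 0],
  ],
  grip=1,
)

```text
clock: 21.55
tcp_pos: [0.4769, -0.2096, 0.2318]
orientation: [-1.533, 0.395, -0.39]
contact_force: [0.2, 0.2, -0.6]
grip_width: 0.0211
```

```bash
python3 - <<'E'
from h import *
st()
o=obs(); f=snap('wrist','w18.png'); crop(f,'w18c.png',200,215,325,330,6)
go([.4775,-.2098,.2],-28.7)
E
```

```text
t 21.55 G [ 0.4765 -0.2093  0.0768] yaw -28.7 tilt [-0.0026  0.0022 -1.    ] F [ 0.23  0.19 -0.62] M [0.04 0.06 0.03] w 0.0211 j [-0.21  0.56  0.65  2.09 -0.54  0.67  0.31]
xyz [0.0006, -0.4109, 0.0006] rot [-0.0004, -0.0, -0.0022] mm 123.3 rows>= 2.0
```

View pics/w18c.png

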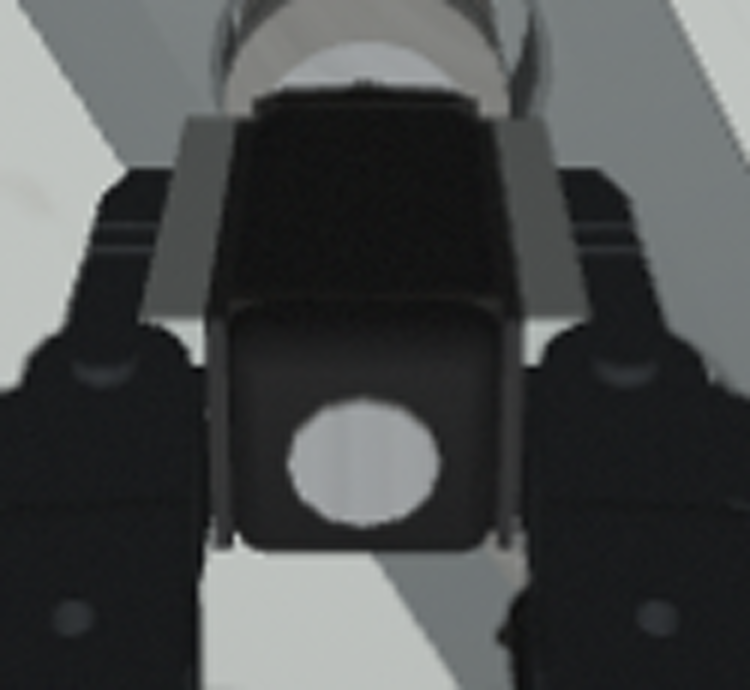

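```bash
python3 - <<'E'
from h import *
o=obs(); f=r.grab_frame('wrist')
P=unproj(f,[[ (364.5)/6-.5+200,(463.5)/6-.5+215]],.097,o)[0]; print(tool(P,o))
E
```

```text
[ -0.3576 -20.2545  -1.6575]
```

>>> step_arm(
  xyz=[
    [0, -0.1, 0],
    [0, -0.2, 0],
    [0, -0.3, 0],
    [0, -0.41, 0],
    [0, -0.41, 0],
  ],
  rotation=[
    [0, 0, 0],
    [0, 0, 0],
    [0, 0, 0],
    [0, 0, 0],
    [0, 0, 0],
  ],
)

```text
clock: 22.28
tcp_pos: [0.4779, -0.2104, 0.3567]
orientation: [-1.533, 0.391, -0.394]
contact_force: [0.0, 0.5, -2.5]
grip_width: 0.0211
```

```bash
python3 - <<'E'
from h import *
st()
go([.515,.0,.20],0)
E
```

```text
t 22.27 G [ 0.4782 -0.2101  0.2017] yaw -28.7 tilt [ 0.0019  0.0017 -1.    ] F [ 0.01  0.49 -2.52] M [-0.02  0.01 -0.06] w 0.0211 j [-0.37  0.37  0.83  2.01 -0.35  0.91  0.15]
xyz [-0.2282, 0.007, 0.6746] rot [-0.0014, -0.3189, 0.0009] mm 213.6 rows>= 3.4
```

>>> step_arm(
  xyz=[
    [-0.1, 0, 0.25],
    [-0.2, 0, 0.5],
    [-0.228, 0, 0.675],
    [-0.228, 0, 0.675],
    [-0.228, 0, 0.675],
  ],
  rotation=[
    [0, -0.1, 0],
    [0, -0.2, 0],
    [0, -0.319, 0],
    [0, -0.319, 0],
    [0, -0.319, 0],
  ],
)

```text
clock: 22.9
tcp_pos: [0.5151, 0.0029, 0.3557]
orientation: [-1.569, -0.004, 0.004]
contact_force: [-0.4, -1.1, -2.6]
grip_width: 0.0211
```

```bash
python3 - <<'E'
from h import *
st()
go([.5467,.195,.16],13.7)
E
```

```text
t 22.9 G [0.5151 0.0032 0.2007] yaw 0.3 tilt [ 0.      0.0019 -1.    ] F [-0.39 -1.14 -2.56] M [-0.07 -0.01  0.01] w 0.0211 j [-0.68  0.32  0.67  2.02 -0.26  0.89  0.14]
xyz [0.1087, 0.137, 0.6395] rot [-0.0012, -0.1489, 0.0002] mm 198.9 rows>= 3.2
```

>>> step_arm(
  xyz=[
    [0.05, 0, 0.2],
    [0.109, 0, 0.4],
    [0.109, 0.06, 0.64],
    [0.109, 0.137, 0.64],
    [0.109, 0.137, 0.64],
    [0.109, 0.137, 0.64],
    [0.109, 0.137, 0.64],
  ],
  rotation=[
    [0, -0.1, 0],
    [0, -0.149, 0],
    [0, -0.149, 0],
    [0, -0.149, 0],
    [0, -0.149, 0],
    [0, -0.149, 0],
    [0, -0.149, 0],
  ],
)

```text
clock: 23.78
tcp_pos: [0.5474, 0.1931, 0.3161]
orientation: [-1.561, -0.187, 0.184]
contact_force: [0.6, 0.2, -2.8]
grip_width: 0.0214
```

```bash
python3 - <<'E'
from h import *
st()
o=obs(); f=r.grab_frame('wrist'); crop(f,'w19.png',235,165,290,240,9)
go([.5467,.195,.134],13.7)
E
```

```text
t 23.77 G [0.5476 0.1934 0.1611] yaw 13.53 tilt [ 0.0015  0.0022 -1.    ] F [ 0.6   0.22 -2.76] M [ 0.02 -0.06 -0.  ] w 0.0214 j [-0.85  0.47  0.53  1.9  -0.31  0.86  0.07]
xyz [-0.001, 0.0901, 0.0051] rot [-0.0013, -0.0015, 0.0013] mm 27.1 rows>= 0.4
```

View pics/w19.png

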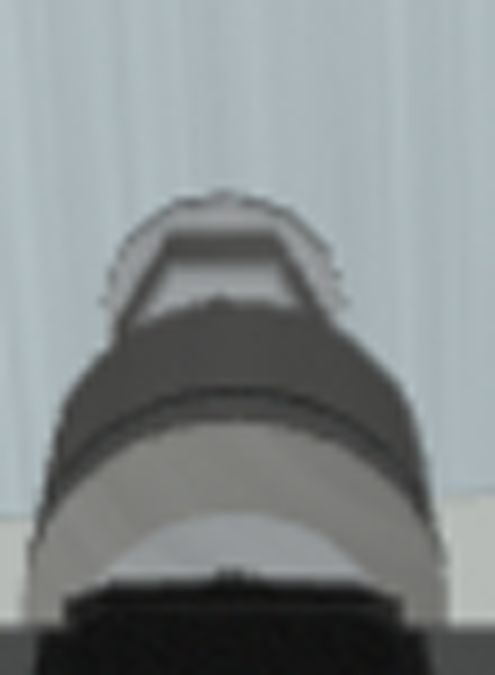

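```bash
python3 - <<'E'
from h import *
o=obs(); f=r.grab_frame('wrist')
G=pose(o)[2]
n=tool(unproj(f,[[259.6,186.2]],.051,o)[0],o)-[0,0,12.5]
d=tool(unproj(f,[[260.5,198.4]],G[2]-.0668,o)[0],o)-[0,0,16.]
print(n,d,n-d); st()
Rm=pose(o)[0]; print(G+Rm@((n-d)*[1,0,1])/1000)
E
```

```text
[ -1.3448 110.0504  -1.062 ] [-0.5388 66.8288 -1.3109] [-0.806  43.2216  0.249 ]
t 23.88 G [0.5474 0.1943 0.1609] yaw 13.59 tilt [ 0.0013  0.0025 -1.    ] F [ 0.43  0.01 -1.69] M [-0.09  0.03  0.01] w 0.0212 j [-0.85  0.47  0.53  1.9  -0.31  0.86  0.07]
[0.5467 0.194  0.161 ]
```

>>> step_arm(
  xyz=[
    [-0.002, 0.03, 0],
    [-0.002, 0.06, 0],
    [-0.002, 0.088, 0],
    [-0.002, 0.088, 0],
    [-0.002, 0.088, 0],
  ],
  rotation=[
    [-0.001, 0, 0.001],
    [-0.001, 0, 0.001],
    [-0.001, 0, 0.001],
    [-0.001, 0, 0.001],
    [-0.001, 0, 0.001],
  ],
)

```text
clock: 24.5
tcp_pos: [0.5468, 0.1939, 0.2895]
orientation: [-1.562, -0.186, 0.186]
contact_force: [1.2, -0.1, -2.8]
grip_width: 0.0216
```

```bash
python3 - <<'E'
from h import *
st()
go([.5467,.1942,.125],13.6)
E
```

```text
t 24.5 G [0.5468 0.1939 0.1345] yaw 13.59 tilt [ 0.0002  0.0006 -1.    ] F [ 1.21 -0.07 -2.77] M [-0.01 -0.03 -0.03] w 0.0216 j [-0.83  0.5   0.51  1.91 -0.33  0.81  0.09]
xyz [0.0, 0.0317, 0.0012] rot [-0.0003, -0.0001, 0.0002] mm 9.5 rows>= 0.2
```

>>> step_arm(
  xyz=[
    [0, 0.012, 0.0005],
    [0, 0.024, 0.0005],
    [0, 0.036, 0.0005],
    [0, 0.038, 0.0005],
    [0, 0.038, 0.0005],
  ],
  rotation=[
    [0, 0, 0],
    [0, 0, 0],
    [0, 0, 0],
    [0, 0, 0],
    [0, 0, 0],
  ],
)

```text
clock: 25.12
tcp_pos: [0.5469, 0.1932, 0.278]
orientation: [-1.563, -0.186, 0.186]
contact_force: [0.6, -3.3, -1.2]
grip_width: 0.0219
```

```bash
python3 - <<'E'
from h import *
st()
f=r.grab_frame('scene');crop(f,'s20.png',170,125,215,175,12)
E
```

```text
t 25.12 G [0.5469 0.1931 0.123 ] yaw 13.56 tilt [ 0.0003 -0.0006 -1.    ] F [ 0.64 -3.32 -1.17] M [-1.04 -0.25 -0.03] w 0.0219 j [-0.83  0.52  0.5   1.92 -0.34  0.79  0.1 ]
```

View pics/s20.png

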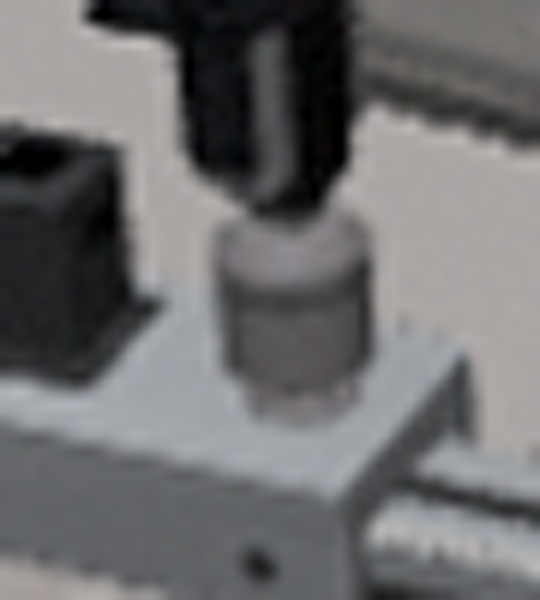

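>>> step_arm(
  xyz=[
    [0, 0.01, -0.002],
    [0, 0.02, -0.002],
    [0, 0.028, -0.002],
    [0, 0.032, -0.002],
    [0, 0.032, -0.002],
  ],
  rotation=[
    [0, 0, 0],
    [0, 0, 0],
    [0, 0, 0],
    [0, 0, 0],
    [0, 0, 0],
  ],
)

```text
clock: 25.8
tcp_pos: [0.5474, 0.1925, 0.2724]
orientation: [-1.56, -0.185, 0.185]
contact_force: [-12.5, -4.3, 40.1]
grip_width: 0.0216
```

```bash
python3 - <<'E'
from h import *
st()
f=r.grab_frame('scene');crop(f,'s21.png',170,125,215,175,12)
E
```

```text
t 25.8 G [0.5474 0.193  0.1174] yaw 13.53 tilt [-0.0003  0.0027 -1.    ] F [-12.5   -4.3   40.13] M [-1.46  3.47  0.04] w 0.0216 j [-0.82  0.53  0.49  1.92 -0.35  0.78  0.11]
```

View pics/s21.png

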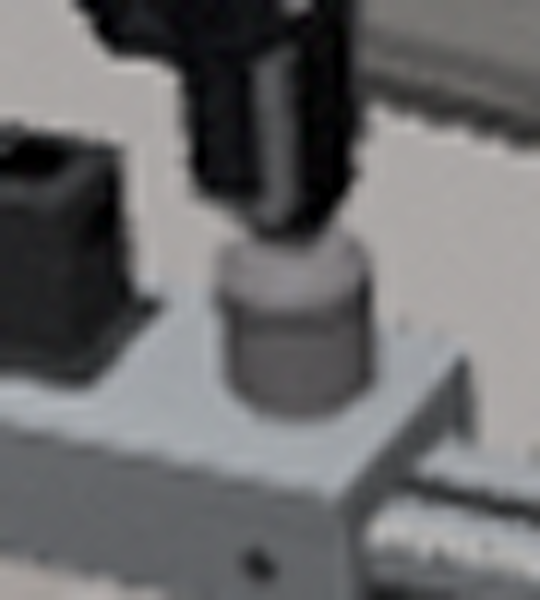

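>>> step_arm(
  xyz=[
    [0, 0.001, 0],
    [0, 0.001, 0],
    [0, 0.001, 0],
    [0, 0.001, 0],
    [0, 0.001, 0],
    [0, 0.001, 0],
  ],
  rotation=[
    [0, 0, 0],
    [0, 0.06, 0],
    [0, 0.12, 0],
    [0, 0.18, 0],
    [0, 0.24, 0],
    [0, 0.24, 0],
  ],
)

```text
clock: 26.6
tcp_pos: [0.5474, 0.1923, 0.2726]
orientation: [-1.566, 0.112, -0.11]
contact_force: [-3.7, -4.6, 9.2]
grip_width: 0.0212
```

```bash
python3 - <<'E'
from h import *
st()
E
```

```text
t 26.6 G [0.5473 0.1926 0.1176] yaw -8.09 tilt [-0.0008  0.0022 -1.    ] F [-3.68 -4.59  9.17] M [-1.19  0.94  0.08] w 0.0212 j [-0.89  0.55  0.59  1.93 -0.43  0.79 -0.2 ]
```

>>> step_arm(
  xyz=[
    [0, 0.001, 0],
    [0, 0.001, 0],
    [0, 0.001, 0],
    [0, 0.001, 0],
  ],
  rotation=[
    [0, 0.06, 0],
    [0, 0.12, 0],
    [0, 0.18, 0],
    [0, 0.24, 0],
  ],
)

```text
clock: 27.1
tcp_pos: [0.5476, 0.1923, 0.2727]
orientation: [-1.53, 0.409, -0.407]
contact_force: [-1.5, -4.0, 5.4]
grip_width: 0.0216
```

```bash
python3 - <<'E'
from h import *
st()
f=r.grab_frame('scene');crop(f,'s22.png',150,115,225,175,10)
E
```

```text
t 27.1 G [0.5475 0.1926 0.1177] yaw -29.81 tilt [-0.0006  0.0022 -1.    ] F [-1.49 -4.01  5.45] M [-0.98  0.43  0.3 ] w 0.0216 j [-0.96  0.58  0.69  1.93 -0.51  0.81 -0.51]
```

View pics/s22.png

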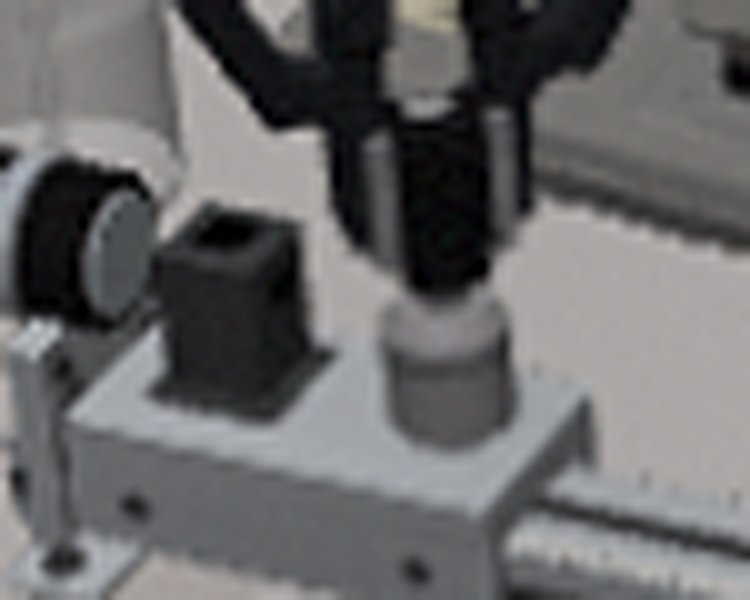

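>>> step_arm(
  xyz=[
    [0, 0.002, 0],
    [0, 0.002, 0],
    [0, 0.002, 0],
  ],
  rotation=[
    [0, 0.06, 0],
    [0, 0.12, 0],
    [0, 0.12, 0],
  ],
)

```text
clock: 27.52
tcp_pos: [0.5478, 0.1923, 0.2726]
orientation: [-1.496, 0.558, -0.556]
contact_force: [-2.3, -3.5, 9.5]
grip_width: 0.0213
```

```bash
python3 - <<'E'
from h import *
st()
E
```

```text
t 27.52 G [0.5477 0.1926 0.1176] yaw -40.83 tilt [-0.0006  0.0019 -1.    ] F [-2.33 -3.54  9.54] M [-0.97  0.86  0.2 ] w 0.0213 j [-0.99  0.6   0.74  1.93 -0.55  0.82 -0.66]
```

>>> step_arm(
  xyz=[
    [0, 0.001, 0],
    [0, 0.001, 0],
    [0, 0.001, 0],
  ],
  rotation=[
    [0, 0.04, 0],
    [0, 0.06, 0],
    [0, 0.06, 0],
  ],
)

```text
clock: 27.9
tcp_pos: [0.5479, 0.1924, 0.2727]
orientation: [-1.477, 0.63, -0.628]
contact_force: [-3.3, -3.9, 6.7]
grip_width: 0.0208
```

```bash
python3 - <<'E'
from h import *
st()
f=snap('wrist','w23.png')
E
```

```text
t 27.9 G [0.5478 0.1926 0.1177] yaw -46.12 tilt [-0.0006  0.0013 -1.    ] F [-3.26 -3.94  6.65] M [-0.94  0.65  0.64] w 0.0208 j [-1.01  0.61  0.77  1.93 -0.57  0.83 -0.73]
```

View pics/w23.png

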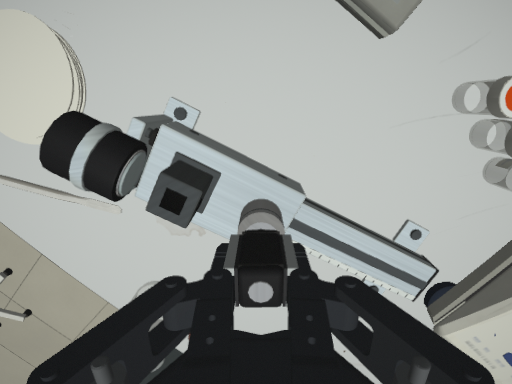

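>>> step_arm(
  xyz=[
    [0, 0.002, 0],
    [0, 0.003, 0],
    [0, 0.003, 0],
  ],
  rotation=[
    [0, 0.03, 0],
    [0, 0.05, 0],
    [0, 0.05, 0],
  ],
)

```text
clock: 28.32
tcp_pos: [0.548, 0.1923, 0.2726]
orientation: [-1.458, 0.689, -0.688]
contact_force: [-4.6, -3.4, 12.8]
grip_width: 0.0216
```

```bash
python3 - <<'E'
from h import *
st()
f=r.grab_frame('scene');crop(f,'s24.png',130,110,280,240,5)
f=r.grab_frame('top');crop(f,'t24.png',85,130,245,260,5)
E
```

```text
t 28.32 G [0.5479 0.1925 0.1176] yaw -50.54 tilt [-0.0006  0.0015 -1.    ] F [-4.62 -3.37 12.82] M [-0.97  1.07  0.4 ] w 0.0216 j [-1.02  0.61  0.79  1.93 -0.58  0.84 -0.8 ]
```

View pics/s24.png

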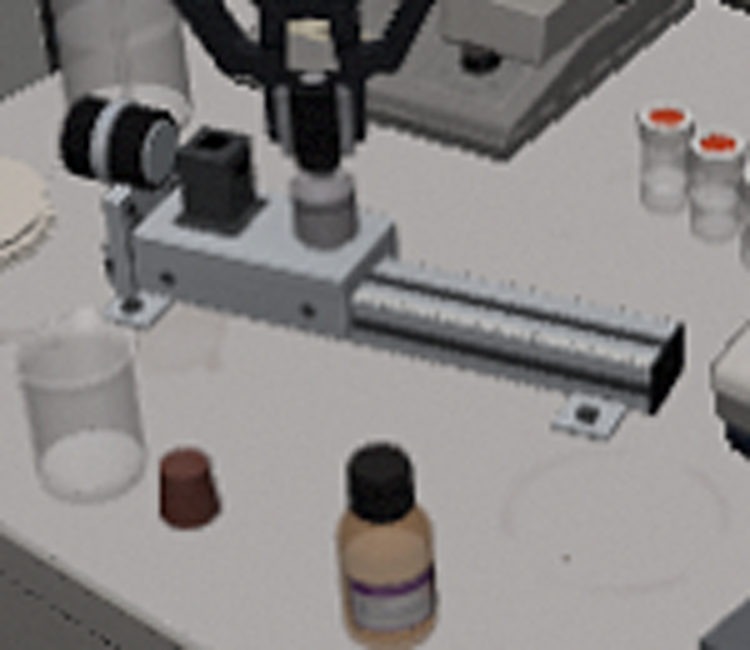

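View pics/t24.png

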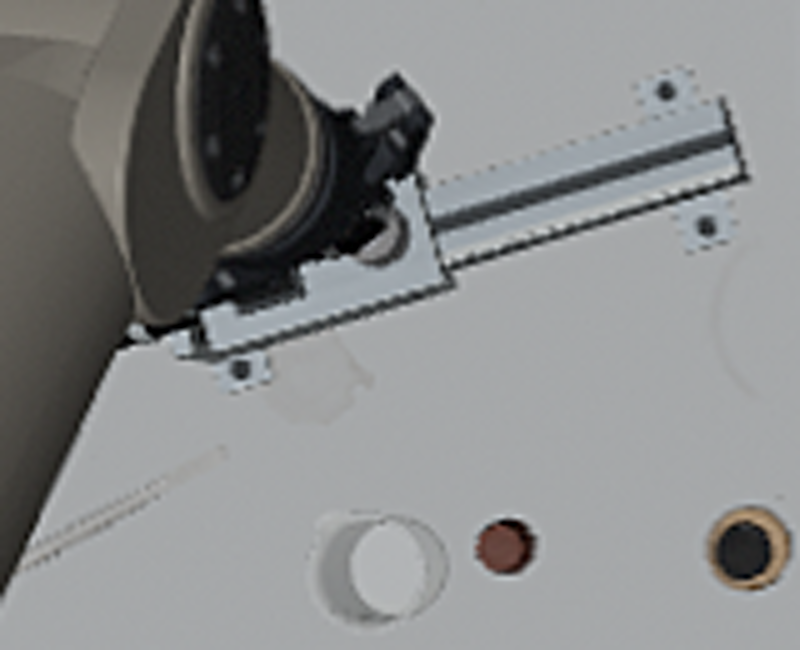

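```bash
python3 - <<'E'
from h import *
st()
f=r.grab_frame('wrist'); crop(f,'w25.png',200,195,325,330,5.5)
E
```

```text
t 28.43 G [0.5479 0.1925 0.1176] yaw -50.53 tilt [-0.0006  0.0017 -1.    ] F [-3.88 -4.72 11.96] M [-0.95  1.09  0.43] w 0.0215 j [-1.02  0.61  0.79  1.93 -0.58  0.84 -0.8 ]
```

View pics/w25.png

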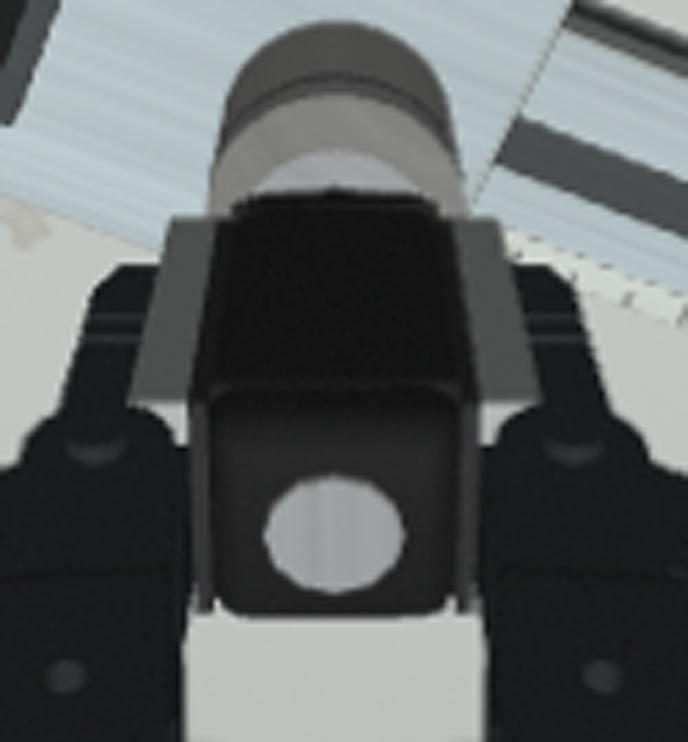

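>>> step_arm(
  xyz=[
    [0, 0, 0],
    [0, 0, 0],
    [0, 0, 0],
  ],
  rotation=[
    [0, 0.02, 0],
    [0, 0.04, 0],
    [0, 0.04, 0],
  ],
)

```text
clock: 28.85
tcp_pos: [0.5479, 0.1922, 0.2727]
orientation: [-1.44, 0.74, -0.737]
contact_force: [-2.6, -3.1, 5.3]
grip_width: 0.0211
```

```bash
python3 - <<'E'
from h import *
st()
E
```

```text
t 28.85 G [0.5478 0.1924 0.1177] yaw -54.26 tilt [-0.0011  0.0018 -1.    ] F [-2.62 -3.13  5.35] M [-0.78  0.73 -0.16] w 0.0211 j [-1.03  0.62  0.8   1.94 -0.6   0.84 -0.85]
```

```bash
python3 - <<'E'
from h import *
go([.5470,.1935,.19],-54.3)
go([.5470,.1935-.06,.20],-54.3)
E
```

```text
xyz [-0.006, -0.2411, 0.0001] rot [-0.0001, 0.0005, -0.0014] mm 72.3 rows>= 1.2
xyz [0.1563, -0.2748, -0.1167] rot [-0.0001, 0.0005, -0.0014] mm 101.1 rows>= 1.6
```

>>> step_arm(
  xyz=[
    [0, -0.06, 0],
    [0, -0.15, 0],
    [0, -0.25, 0],
    [0, -0.27, -0.15],
    [0, -0.27, -0.22],
    [0, -0.27, -0.22],
  ],
  rotation=[
    [0, 0, 0],
    [0, 0, 0],
    [0, 0, 0],
    [0, 0, 0],
    [0, 0, 0],
    [0, 0, 0],
  ],
)

```text
clock: 29.6
tcp_pos: [0.4934, 0.1534, 0.3535]
orientation: [-1.439, 0.742, -0.736]
contact_force: [0.4, 0.1, -2.2]
grip_width: 0.0213
```

```bash
python3 - <<'E'
from h import *
st()
f=snap('wrist','w26.png'); crop(f,'w26c.png',200,80,320,200,6)
E
```

```text
t 29.6 G [0.493  0.154  0.1985] yaw -54.34 tilt [-0.0022  0.0038 -1.    ] F [ 0.41  0.08 -2.15] M [ 0.04 -0.04  0.01] w 0.0213 j [-1.18  0.41  0.97  2.03 -0.43  0.92 -0.93]
```

View pics/w26c.png

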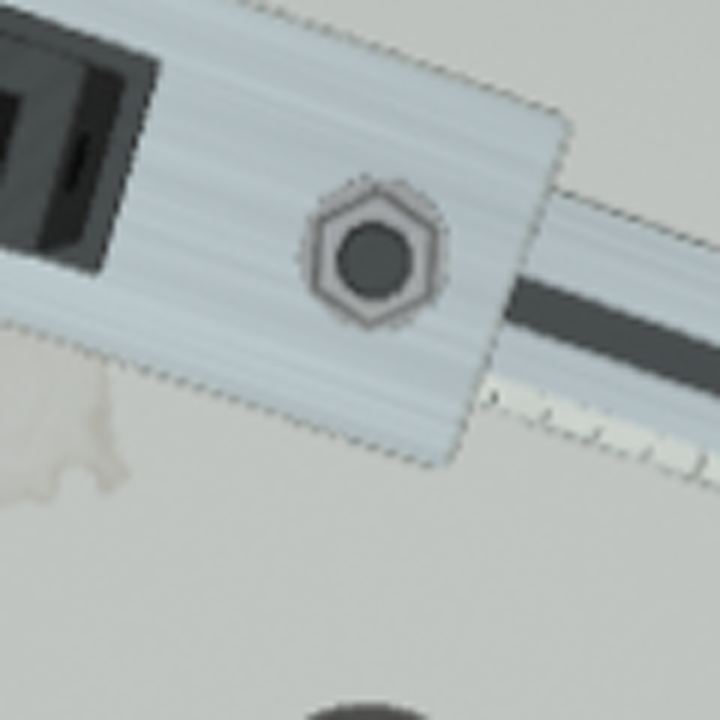

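```bash
python3 - <<'E'
from h import *
st()
go([.5473,.1928,.165],-28.8)
E
```

```text
t 29.65 G [0.4941 0.1549 0.1987] yaw -54.27 tilt [-0.0009  0.0036 -1.    ] F [ 0.1   0.16 -1.78] M [ 0.   -0.01 -0.04] w 0.0211 j [-1.18  0.41  0.96  2.02 -0.43  0.92 -0.93]
xyz [-0.0005, 0.1125, 0.2182] rot [-0.0013, -0.283, -0.002] mm 73.7 rows>= 2.4
```

>>> step_arm(
  xyz=[
    [0, 0.03, 0.12],
    [0, 0.06, 0.218],
    [-0.0005, 0.1, 0.218],
    [-0.0005, 0.112, 0.218],
    [-0.0005, 0.112, 0.218],
    [-0.0005, 0.112, 0.218],
  ],
  rotation=[
    [0, -0.1, 0],
    [0, -0.2, 0],
    [-0.001, -0.283, -0.002],
    [-0.001, -0.283, -0.002],
    [-0.001, -0.283, -0.002],
    [-0.001, -0.283, -0.002],
  ],
)

```text
clock: 30.4
tcp_pos: [0.5474, 0.1928, 0.3205]
orientation: [-1.534, 0.395, -0.396]
contact_force: [0.1, -0.2, -2.4]
grip_width: 0.0212
```

```bash
python3 - <<'E'
from h import *
st()
go([.5473,.1928,.134],-28.8)
f=r.grab_frame('wrist'); crop(f,'w27.png',235,165,290,240,9)
E
```

```text
t 30.4 G [0.5475 0.1929 0.1655] yaw -28.89 tilt [ 0.0009  0.0006 -1.    ] F [ 0.08 -0.25 -2.4 ] M [-0.03  0.03 -0.  ] w 0.0212 j [-1.01  0.52  0.76  1.9  -0.45  0.9  -0.53]
xyz [-0.0002, 0.1051, -0.0004] rot [-0.0006, -0.001, 0.0003] mm 31.5 rows>= 0.5
```

View pics/w27.png

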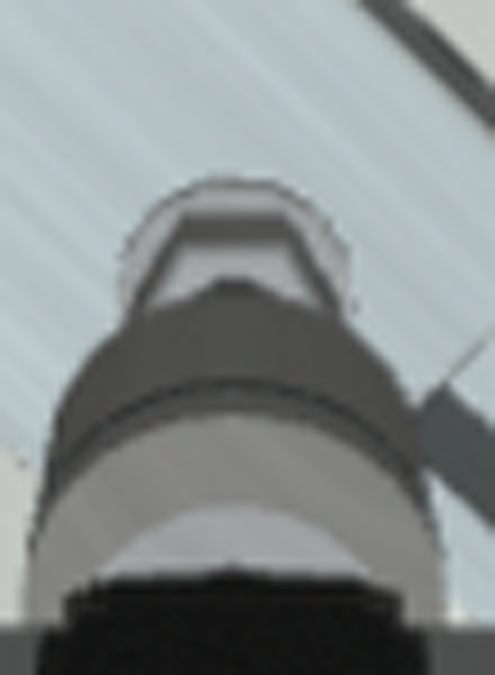

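>>> step_arm(
  xyz=[
    [0, 0.04, 0],
    [0, 0.08, 0],
    [0, 0.105, 0],
    [0, 0.125, 0],
    [0, 0.143, 0],
    [0, 0.155, 0],
    [0, 0.163, 0],
    [0, 0.163, 0],
  ],
  rotation=[
    [0, 0, 0],
    [0, 0, 0],
    [0, 0, 0],
    [0, 0, 0],
    [0, 0, 0],
    [0, 0, 0],
    [0, 0, 0],
    [0, 0, 0],
  ],
)

```text
clock: 31.45
tcp_pos: [0.5477, 0.1924, 0.273]
orientation: [-1.533, 0.395, -0.395]
contact_force: [-4.9, -2.7, 12.0]
grip_width: 0.0212
```

```bash
python3 - <<'E'
from h import *
st()
E
```

```text
t 31.45 G [0.5478 0.1927 0.118 ] yaw -28.89 tilt [ 0.0008  0.0017 -1.    ] F [-4.92 -2.71 11.99] M [-0.75  1.38  0.  ] w 0.0212 j [-0.96  0.58  0.7   1.93 -0.51  0.81 -0.48]
```

>>> step_arm(
  xyz=[
    [0, 0.002, 0],
    [0, 0.002, 0],
    [0, 0.002, 0],
  ],
  rotation=[
    [0, 0.04, 0],
    [0, 0.08, 0],
    [0, 0.08, 0],
  ],
)

```text
clock: 31.82
tcp_pos: [0.5476, 0.192, 0.273]
orientation: [-1.512, 0.494, -0.493]
contact_force: [-4.1, -2.9, 6.7]
grip_width: 0.0211
```

```bash
python3 -c "
from h import *
st()"
```

```text
t 31.82 G [0.5476 0.1922 0.118 ] yaw -36.14 tilt [ 0.      0.0016 -1.    ] F [-4.13 -2.85  6.7 ] M [-0.78  1.07  0.05] w 0.0211 j [-0.98  0.59  0.73  1.93 -0.54  0.82 -0.59]
```

>>> step_arm(
  xyz=[
    [0, 0.001, 0],
    [0, 0.001, 0],
  ],
  rotation=[
    [0, 0.03, 0],
    [0, 0.03, 0],
  ],
)

```text
clock: 32.08
tcp_pos: [0.5475, 0.1919, 0.273]
orientation: [-1.504, 0.53, -0.529]
contact_force: [-4.0, -2.1, 4.8]
grip_width: 0.0213
```

```bash
python3 -c "
from h import *
st()"
```

```text
t 32.08 G [0.5475 0.1922 0.118 ] yaw -38.79 tilt [-0.0003  0.0016 -1.    ] F [-3.96 -2.11  4.76] M [-0.64  0.83  0.28] w 0.0213 j [-0.99  0.6   0.75  1.93 -0.55  0.82 -0.62]
```

>>> step_arm(
  xyz=[
    [0, 0.001, 0],
    [0, 0.001, 0],
  ],
  rotation=[
    [0, 0.03, 0],
    [0, 0.03, 0],
  ],
)

```text
clock: 32.33
tcp_pos: [0.5476, 0.1919, 0.273]
orientation: [-1.494, 0.568, -0.566]
contact_force: [-2.7, -1.9, 5.8]
grip_width: 0.0214
```

```bash
python3 -c "
from h import *
st()"
```

```text
t 32.33 G [0.5475 0.1922 0.118 ] yaw -41.54 tilt [-0.0003  0.0017 -1.    ] F [-2.66 -1.86  5.79] M [-0.63  0.87  0.35] w 0.0214 j [-1.    0.6   0.76  1.94 -0.56  0.83 -0.66]
```

>>> step_arm(
  xyz=[
    [0, 0.002, 0],
    [0, 0.002, 0],
  ],
  rotation=[
    [0, 0.025, 0],
    [0, 0.025, 0],
  ],
)

```text
clock: 32.58
tcp_pos: [0.5477, 0.1919, 0.273]
orientation: [-1.485, 0.599, -0.597]
contact_force: [-3.1, -1.9, 9.3]
grip_width: 0.0212
```

```bash
python3 -c "
from h import *
st()"
```

```text
t 32.58 G [0.5477 0.1922 0.118 ] yaw -43.82 tilt [-0.0004  0.0019 -1.    ] F [-3.15 -1.86  9.26] M [-0.65  1.15  0.35] w 0.0212 j [-1.01  0.6   0.77  1.94 -0.57  0.83 -0.69]
```

>>> step_arm(
  xyz=[
    [0, 0.001, 0],
    [0, 0.001, 0],
  ],
  rotation=[
    [0, 0.02, 0],
    [0, 0.02, 0],
  ],
)

```text
clock: 32.83
tcp_pos: [0.5477, 0.1919, 0.273]
orientation: [-1.478, 0.623, -0.621]
contact_force: [-4.2, -2.1, 6.3]
grip_width: 0.0214
```

```bash
python3 -c "
from h import *
st()
st()"
```

```text
t 32.83 G [0.5476 0.1921 0.118 ] yaw -45.63 tilt [-0.0006  0.0018 -1.    ] F [-4.17 -2.1   6.35] M [-0.67  0.96  0.48] w 0.0214 j [-1.01  0.61  0.78  1.94 -0.57  0.83 -0.72]
t 32.83 G [0.5476 0.1921 0.118 ] yaw -45.63 tilt [-0.0006  0.0018 -1.    ] F [-4.17 -2.1   6.35] M [-0.67  0.96  0.48] w 0.0214 j [-1.01  0.61  0.78  1.94 -0.57  0.83 -0.72]
```

>>> step_arm(
  xyz=[
    [0, 0.002, 0],
    [0, 0.002, 0],
  ],
  rotation=[
    [0, 0.012, 0],
    [0, 0.012, 0],
  ],
)

```text
clock: 33.08
tcp_pos: [0.5478, 0.1918, 0.273]
orientation: [-1.474, 0.638, -0.636]
contact_force: [-4.5, -2.8, 9.5]
grip_width: 0.0216
```

```bash
python3 -c "
from h import *
st()
f=r.grab_frame('scene');crop(f,'s30.png',130,110,280,240,5)
cv2.imwrite('pics/s30f.png',f['pixels'][:,:,::-1])
f=r.grab_frame('wrist'); crop(f,'w30.png',130,100,390,330,3)
st()"
```

```text
t 33.08 G [0.5477 0.1921 0.118 ] yaw -46.72 tilt [-0.0008  0.002  -1.    ] F [-4.51 -2.8   9.48] M [-0.72  1.19  0.52] w 0.0216 j [-1.01  0.61  0.78  1.94 -0.58  0.84 -0.73]
t 33.17 G [0.5477 0.1922 0.118 ] yaw -46.72 tilt [-0.0007  0.0021 -1.    ] F [-3.53 -2.01  8.68] M [-0.72  1.2   0.45] w 0.0208 j [-1.01  0.61  0.78  1.94 -0.58  0.84 -0.73]
```

View pics/w30.png

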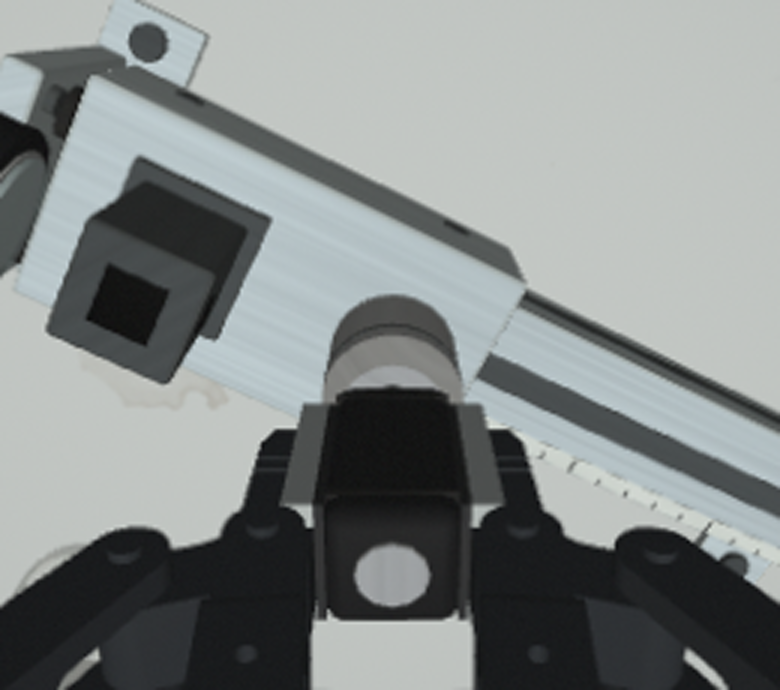

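View pics/s30f.png

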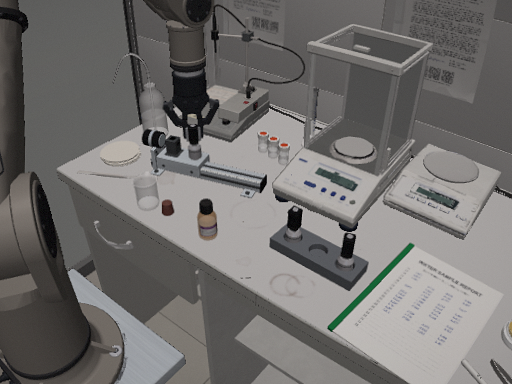

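>>> step_arm(
  xyz=[
    [0, 0.001, 0],
    [0, 0.001, 0],
    [0, 0.001, 0],
    [0, 0.001, 0],
  ],
  rotation=[
    [0, -0.02, 0],
    [0, -0.02, 0],
    [0, -0.02, 0],
    [0, -0.02, 0],
  ],
)

```text
clock: 33.67
tcp_pos: [0.5478, 0.1917, 0.273]
orientation: [-1.48, 0.615, -0.612]
contact_force: [-3.2, -1.5, 6.0]
grip_width: 0.0211
```

```bash
python3 -c "
from h import *
st()"
```

```text
t 33.67 G [0.5476 0.1921 0.118 ] yaw -45.01 tilt [-0.001   0.0025 -1.    ] F [-3.16 -1.49  6.05] M [-0.56  1.02  0.09] w 0.0211 j [-1.01  0.61  0.77  1.94 -0.57  0.83 -0.71]
```

```bash
cat > fit.py <<'E'
from h import *
from scipy.optimize import minimize
def fit(fn,tcp,rv,x0,ang0,z=.0515,front=None,verbose=True):
    f=r.grab_frame('wrist'); o=dict(tcp_pos=np.array(tcp),orientation=np.array(rv))
    g=cv2.imread('pics/'+fn,0).astype(np.float32)
    g=cv2.GaussianBlur(g,(0,0),.7); gx=cv2.Sobel(g,cv2.CV_32F,1,0);gy=cv2.Sobel(g,cv2.CV_32F,0,1); m=np.hypot(gx,gy)
    def samp(p):
        u=proj(f,p,o).astype(np.float32)
        return cv2.remap(m,u[:,0].reshape(-1,1),u[:,1].reshape(-1,1),cv2.INTER_LINEAR).ravel()
    t=np.linspace(.03,.97,25)
    def hexa(cx,cy,a,z,af=.019):
        R_=af/np.sqrt(3); v=[(cx+R_*np.cos(np.radians(a+60*k)),cy+R_*np.sin(np.radians(a+60*k))) for k in range(7)]
        return np.array([[v[k][0]*(1-s)+v[k+1][0]*s,v[k][1]*(1-s)+v[k+1][1]*s,z] for k in range(6) for s in t])
    best={}
    for a in np.arange(ang0-30,ang0+30,1.):
        b=-1
        for dx in np.arange(-.004,.0041,.0005):
            for dy in np.arange(-.004,.0041,.0005):
                s=samp(hexa(x0[0]+dx,x0[1]+dy,a,z)).mean()
                if s>b: b=s;bb=(dx,dy)
        best[a]=(b,bb)
    top=sorted(best.items(),key=lambda q:-q[1][0])[:6]
    print(fn,z,[(q[0],round(float(q[1][0]),1),np.round(np.array(q[1][1])*1000,1).tolist()) for q in top])
N=(.5462,.1935)
fit('w26.png',[0.4934,0.1534,0.3535],[-1.439,0.742,-0.736],N,-30,.061)
fit('w14.png',[0.5242,0.0376,0.356],[-1.57,-0.003,0.002],N,14,.061)
fit('w5.png',[0.5445,0.201,0.3448],[-1.557,-0.23,0.228],N,14,.061)
fit('w1.png',[0.5755,0.1022,0.3596],[-1.563,-0.189,0.189],(.5818,.0735),14,.061)
E
python3 fit.py
```

```text
w26.png 0.061 [(np.float64(-23.0), 116.1, [4.0, 0.0]), (np.float64(-24.0), 116.0, [4.0, 0.0]), (np.float64(-21.0), 115.9, [4.0, 0.0]), (np.float64(-22.0), 115.8, [4.0, 0.0]), (np.float64(-20.0), 115.8, [4.0, 0.0]), (np.float64(-27.0), 115.7, [4.0, 0.0])]
w14.png 0.061 [(np.float64(34.0), 134.7, [-2.5, -3.5]), (np.float64(33.0), 134.7, [-2.5, -3.5]), (np.float64(32.0), 134.3, [-2.5, -3.5]), (np.float64(35.0), 134.3, [-2.5, -3.5]), (np.float64(36.0), 133.9, [-2.5, -3.5]), (np.float64(31.0), 133.9, [-2.5, -3.5])]
w5.png 0.061 [(np.float64(9.0), 138.3, [0.0, 0.5]), (np.float64(8.0), 138.2, [0.0, 0.5]), (np.float64(7.0), 138.0, [0.0, 0.5]), (np.float64(10.0), 138.0, [0.0, 0.5]), (np.float64(0.0), 137.9, [-1.0, 0.0]), (np.float64(1.0), 137.9, [-1.0, 0.0])]
w1.png 0.061 [(np.float64(14.0), 136.0, [0.0, 2.0]), (np.float64(13.0), 136.0, [0.0, 2.0]), (np.float64(15.0), 136.0, [0.0, 2.0]), (np.float64(12.0), 135.9, [0.5, 2.0]), (np.float64(11.0), 135.9, [0.5, 2.0]), (np.float64(10.0), 135.7, [0.5, 2.0])]
```

```bash
python3 -c "
from h import *
st(); print(r.hand_in()); st()"
```

```text
t 33.88 G [0.5477 0.1921 0.118 ] yaw -45.0 tilt [-0.001   0.0025 -1.    ] F [-2.58 -0.85  6.35] M [-0.55  0.96  0.06] w 0.0212 j [-1.01  0.61  0.77  1.94 -0.57  0.83 -0.71]
the job is handed in; nothing more can be done
None
the job is handed in; nothing more can be done
```

I handed the job in at 33.9 s, with the carriage home, the nut turned to its end, and the fitting driver still held seated on the nut. The exact nut angle is the one point I could not measure closely.

- **Carriage:** I gripped the holder block and slid it about 125 mm until it pushed back with 30 N, against about 6 N of friction. The pictures show it against the stop's rubber buffers.
- **Driver at y ≈ -0.15:** it went right down over the nut but turned 40° with no torque. The nut had not moved, so this is the 24.5 mm one. I put it back upright in its hole and checked that in a picture.
- **Middle driver:** it went down snugly to the washer and turned the nut, so this is the 20 mm one. I did not try the third driver and left it in the rack.
- **Turning the nut:** the torque rose from about 0.2 N m to 0.64 N m at the end.
    - Going on past that, the socket slipped round the nut, so I lifted it off to look. The nut had turned about 42° ± 2°.
    - I reseated the driver in line with the nut and turned clockwise again until the torque reached about 0.5 N m. I take that as the end. I then eased back about 1.7°.

**Last checks:**
- The driver was fully down, pressing with about 6 N and gripped.
- In the last pictures the beaker, bottle and stopper stood where they began.
- My 42° reading is slightly under the nominal 45°, though the torque on both passes points to the end having been reached. A finer image fit of the nut angle did not work.
- During the first seating the downward push through the driver briefly read 40 N, and I backed it off at once.

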